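Clear down the board inspection bench

ROBOT

A 6-joint arm with a two-finger parallel gripper is mounted at the origin on the work surface. World frame = base frame: x ahead of the robot, y to its left, z up, the work surface at z = 0. Lengths are in mm, angles in rad, forces in N, time in s.
With the tool pointing down it reaches from about 275 to 1000 mm from the base axis. Payload 8.4 kg.
Tool frame: the origin (TCP) lies between the finger pads; the fingertips stand 17 mm ahead of it and the grasp point (between the pads) lies 2 mm behind it; z points along the fingers, y is the line along which they close (so a half turn about z gives the same grasp; the last joint's range is limited). The gripper opens to 85 mm and grips with 20 to 120 N. Pads are 22 mm wide; open, the fingers measure 114 mm over their backs; the gripper's body (76 mm by 85 mm) begins 54 mm behind the grasp point. The pads swing forward as they close: fully open they stand 13 mm farther back than shut.
Start: joints at [1.328, 0.353, 1.633, -0, 1.155, -0.002], TCP at [149.048, 606.97, 248.281] pointing down, gripper open.
Joint ranges: [-2.63, 2.63], [-0.92, 2.1], [0.06, 2.66], [-1.3, 4.44], [0, 2.69], [-3.02, 3.02]. Speed limits (rad/s): [2.22, 2.22, 2.79, 3.14, 3.14, 3.14].

INTERFACE

Orientations are given as [roll, pitch, yaw] about the fixed x, y, z axes, in that order (R = Rz(yaw) Ry(pitch) Rx(roll)).
In Python, from rig import sense, grab_frame, sign_off gives the robot as it stands. The module is installed in compiled form; this text tells all that it offers.
- The arm moves only by the tool send_rows, never from a script. Its argument "moves" is a list that holds one entry, the list of rows, each a list of 7 numbers: the shift along the world's x, y, z in m, then the turn, a rotation vector about the world's x, y, z in rad, then the opening, from -1 (shut) to 1 (fully open). In form: [[[dx, dy, dz, rx, ry, rz, jaw], ...]]. A call has 1 to 10 rows; each row shifts and turns the commanded pose from where the row before left it; what a row does not reach is not made up. A row lasts 1/10 s, in which the tool goes at most 50 mm and 8.59 degrees, less where a joint would pass 70% of its speed; a pose out of reach is approached as far as the arm can. A call with a gripper value outside its range is refused whole. The fingers move at their own pace and stop on an object; "grip_force" is the grip in N (left out, the last holds). Time passes only in rows, so rows that do not move let the fingers close. It gives the time, the measured TCP pose, the force, the opening and the grip force at its end, in the units of the state.
- sense(): the state, without advancing time (a new reading comes with each control period).
- grab_frame(name): name is "scene" or "top" or "wrist"; returns a dict with "img" (400x640x3 uint8, red, green, blue), "mtx" (3x3 intrinsics, pixels), "rvec" (rotation vector, rad) and "tvec" (3), from world to camera coordinates, as OpenCV has them; the wrist camera has in their place "T_tool_cam" (4x4, takes a point from camera to tool coordinates, whose origin is the TCP and whose axes are the flange's). Camera axes: x right, y down, z forward; pixel columns grow to the right and rows downward; lengths in mm; the calibration is good to about 2 mm. A picture is of the moment at which its call begins: read the wrist's pose just before it. There is no depth.
- sign_off(): hands the job in; it is judged then, once.
The state is a dict: "clock": time; "qpos": joint angles; "qvel": joint speeds; "joint_efforts": joint torques, N m; "eef_pos": TCP position; "tcp_rot": TCP orientation; "contact_force": force on the tool from outside, world axes, zero at the start; "wrist_torque": the same for the moment, N m; "opening": opening from 0.0 (shut) to 1.0 (fully open); "grasp_force": force on a finger pad.
Only numpy, scipy, OpenCV 4.12 (cv2) and the standard library are available. Lean on these libraries where they do the work, as an engineer would, in place of code of your own. Each camera call takes 0.05 s, during which the arm holds its last target. There are 200 camera calls.

TASK

Clear the inspection bench for the next shift: stand every torque driver upright, blade down, in a cup of the aluminium tool caddy, drop every rejected circuit board that lies on the mat into the grey reject crate, and set both dispenser bottles upright in the steel drip tray. Never tip a bottle over, and leave the wire reel and the small jar where they are; the boards in the slotted carrier frame are good and stay there.

Things in the scene. Friction and masses are not known exactly. Their poses are not given: they have to be found in the camera images.
- driver1: torque driver, 170 mm long, lying on the mat; may be absent. Black square handle 26 x 26 x 95 mm, then a steel blade shaft 8 mm thick, 75 mm long. Origin on its axis at mid-handle, 13 mm above the mat; x axis along the driver towards the blade: handle from x = -47.5 to 47.5 mm, blade tip at 122.5 mm. About 90 g, centre of mass in the handle
- driver1_tip (a point): blade tip of driver1
- driver2: torque driver, 170 mm long, lying on the mat; may be absent. Black square handle 26 x 26 x 95 mm, then a steel blade shaft 8 mm thick, 75 mm long. Origin on its axis at mid-handle, 13 mm above the mat; x axis along the driver towards the blade: handle from x = -47.5 to 47.5 mm, blade tip at 122.5 mm. About 90 g, centre of mass in the handle
- driver2_tip (a point): blade tip of driver2
- driver3: torque driver, 170 mm long, lying on the mat; may be absent. Black square handle 26 x 26 x 95 mm, then a steel blade shaft 8 mm thick, 75 mm long. Origin on its axis at mid-handle, 13 mm above the mat; x axis along the driver towards the blade: handle from x = -47.5 to 47.5 mm, blade tip at 122.5 mm. About 90 g, centre of mass in the handle
- driver3_tip (a point): blade tip of driver3
- driver4: torque driver, 170 mm long, lying on the mat; may be absent. Black square handle 26 x 26 x 95 mm, then a steel blade shaft 8 mm thick, 75 mm long. Origin on its axis at mid-handle, 13 mm above the mat; x axis along the driver towards the blade: handle from x = -47.5 to 47.5 mm, blade tip at 122.5 mm. About 90 g, centre of mass in the handle
- driver4_tip (a point): blade tip of driver4
- caddy: aluminium tool caddy fixed to the bench: four square cups in a row along its y axis on a 60 x 272 mm foot plate. Each cup is open at the top, 48 mm square inside, walls 3 mm, inner floor 9 mm and rim 116 mm above the bench; cup centres at y = -105, -35, 35, 105 mm. Origin: centre of its underside, z up
- pot1 (a point): centre of the inner floor of cup 1 of the caddy (y = -105 mm), 9 mm above the bench; the rim is 107 mm higher
- pot2 (a point): centre of the inner floor of cup 2 of the caddy (y = -35 mm), 9 mm above the bench; the rim is 107 mm higher
- pot3 (a point): centre of the inner floor of cup 3 of the caddy (y = 35 mm), 9 mm above the bench; the rim is 107 mm higher
- pot4 (a point): centre of the inner floor of cup 4 of the caddy (y = 105 mm), 9 mm above the bench; the rim is 107 mm higher
- board1: rejected circuit board lying on the mat; may be absent. Green, 100 mm (x) by 64 mm (y); in its middle an aluminium finned heat sink 42 mm (x) by 22 mm (y) that rises to 34 mm above the underside; upper face of the board 5 mm above the underside, other parts reach at most 17 mm. Origin: centre of its underside. About 90 g
- board2: rejected circuit board lying on the mat; may be absent. Green, 100 mm (x) by 64 mm (y); in its middle an aluminium finned heat sink 42 mm (x) by 22 mm (y) that rises to 34 mm above the underside; upper face of the board 5 mm above the underside, other parts reach at most 17 mm. Origin: centre of its underside. About 90 g
- bottle1: white dispenser bottle standing on the mat: body 56 mm diameter and 80 mm high, narrowing to a black cap of 30 mm diameter between 92 and 125 mm above the underside. Origin: centre of its underside, z up along the bottle. About 200 g
- bottle2: white dispenser bottle standing on the mat: body 56 mm diameter and 80 mm high, narrowing to a black cap of 30 mm diameter between 92 and 125 mm above the underside. Origin: centre of its underside, z up along the bottle. About 200 g
- tray: flat steel drip tray fixed to the bench, 160 mm (x) by 200 mm (y), rim 18 mm high, floor and walls 4 mm thick. Origin: centre of its underside
- crate: grey open-topped reject crate fixed to the bench, 160 mm (x) by 200 mm (y), 90 mm high, floor and walls 4 mm thick. Origin: centre of its underside
- spool: bystander: reel of wire, 48 mm diameter, 40 mm high, standing near the caddy; origin centre of its underside
- pastejar: bystander: small jar, 44 mm diameter, 45 mm high, near the caddy; origin centre of its underside

How it is judged:
By the outcome, as a careful person would: the job done as asked, in the order asked, and still so for the second after the job is handed in, with the robot touching nothing.
Of driver1, driver2, driver3, driver4 only 3 to 4 are there at a start; the rules pass over those that are not, and their reading is None.
Of board1, board2 only 1 to 2 are there at a start; the rules pass over those that are not, and their reading is None.
At some moment in a run one of driver1, driver2, driver3, driver4, board1, board2 may be knocked a few centimetres aside while the robot is not near it.
It also fails if it takes over 210 s, if anything falls off the work surface, if the arm or the gripper's body presses on something with over 40 N, if the wrist force passes 120 N, or if a joint passes its speed limit or range.

## Working session

There is one attempt and no reset: what is moved stays moved. The work goes in short steps, Python scripts to look and compute and a tool call to move; the robot and the scene stay as the last step left them, time stands still between calls to the robot, and variables do not carry over. Pictures are saved under pics/ and viewed, at most 14 in all, crops included, and the job is handed in when it is done.

Besides the shell and the picture viewer there is one more tool, called as name(argument=value, ...) on one line, values as JSON. send_rows: Moves the arm, as the interface text tells. Its arguments: {"type":"object","properties":{"moves":{"type":"array"},"grip_force":{"type":"number"}},"required":["moves"]}

```bash
mkdir -p pics; cat > h.py <<'E'
import numpy as np, cv2
from rig import sense, grab_frame
def cast(f,uv,z):
    R,_=cv2.Rodrigues(np.array(f["rvec"],float)); t=np.array(f["tvec"],float).reshape(3)
    C=-R.T@t; d=R.T@np.linalg.inv(np.array(f["mtx"]))@np.array([uv[0],uv[1],1.])
    return C+d*(z-C[2])/d[2]
def save(n,f): cv2.imwrite("pics/"+n,cv2.cvtColor(f["img"],cv2.COLOR_RGB2BGR))
E
python3 - <<'E'
from h import *
print(sense())
for n in ("top","scene"):
    f=grab_frame(n); save(n+"0.png",f); np.save(n+"0.npy",f,allow_pickle=True)
    R,_=cv2.Rodrigues(np.array(f["rvec"],float)); print(n,f["mtx"],-R.T@np.array(f["tvec"]).reshape(3)); print(R)
    for uv in((0,0),(639,0),(0,399),(639,399)): print(cast(f,uv,0).round())
E
```

```text
{'clock': 0.0, 'qpos': array([ 1.32759410e+00,  3.53656695e-01,  1.63416582e+00, -6.87926040e-06,
        1.15521682e+00, -2.39040687e-03]), 'qvel': array([ 1.36639376e-03, -1.30933336e-03, -4.38662065e-04, -4.31161211e-04,
        2.56678028e-05,  1.40045196e-03]), 'joint_efforts': array([ 1.89421648e-03, -6.05267215e+01, -3.42073095e+01, -1.31033232e-05,
        9.28175985e-03, -6.04259597e-06]), 'eef_pos': array([148.93828286, 606.50359537, 247.54278094]), 'tcp_rot': array([-3.14014596e+00,  2.83152076e-06,  2.90078362e+00]), 'contact_force': array([-0.29132231,  0.34981216,  1.16369427]), 'wrist_torque': array([-0.00677808,  0.00703705,  0.02054829]), 'grasp_force': 0.0, 'opening': 1.002333818676685}
top [[442.52713761   0.         322.59075918]
 [  0.         442.52713761 198.07130344]
 [  0.           0.           1.        ]] [ 326.31536433   10.28662762 1187.77246853]
[[-0.01464146 -0.99978133  0.01493028]
 [-0.98220024  0.01158426 -0.18747931]
 [ 0.18726535 -0.01740949 -0.98215508]]
[1159.  933.    0.]
[1151. -977.    0.]
[ 53. 800.   0.]
[  24. -807.    0.]
scene [[369.63207669   0.         318.20827303]
 [  0.         369.63207669 197.2147998 ]
 [  0.           0.           1.        ]] [1221.51275257 -475.46341067  667.45385595]
[[ 5.76764285e-01  8.16910474e-01  4.87257139e-04]
 [ 4.96209414e-01 -3.49865388e-01 -7.94588213e-01]
 [-6.48936959e-01  4.58531884e-01 -6.07148528e-01]]
[-3905.  -687.     0.]
[-287. 4470.    0.]
[ 661. -755.    0.]
[1300.  151.    0.]
```

View pics/top0.png

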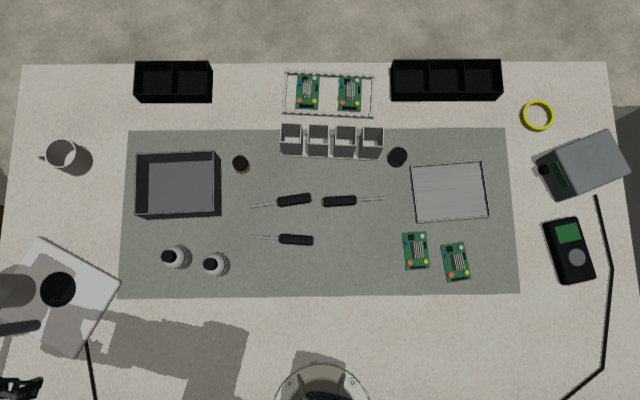

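View pics/scene0.png

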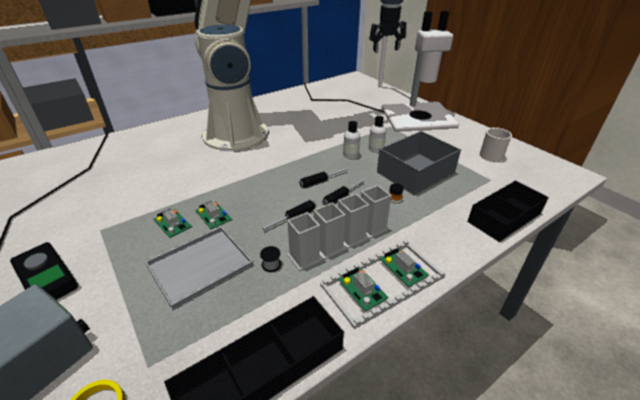

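The top view (up = +x, left = +y) shows three drivers: A with its handle at (294,200) and tip left at (250,207), B at (340,201) with tip right at (382,199), and C at (296,239) with tip left at (250,237). It also shows boards at (415,251) and (456,261), bottles at (174,257) and (214,264), the crate at (178,184), the tray at (449,192), and the caddy cups along row 140. The good boards sit in the frame at the top, and the scene view agrees.

```bash
cat >> h.py <<'E'
def blobs(m,lo,hi):
    n,l,s,c=cv2.connectedComponentsWithStats(m.astype(np.uint8))
    return [(l==i) for i in range(1,n) if lo<s[i,4]<hi]
def rect(f,mask,z):
    ys,xs=np.nonzero(mask); P=np.array([cast(f,(x,y),z)[:2] for x,y in zip(xs,ys)])
    r=cv2.minAreaRect(P.astype(np.float32)); b=cv2.boxPoints(r)
    e=b[1]-b[0]; e2=b[2]-b[1]; e=e if np.linalg.norm(e)>np.linalg.norm(e2) else e2
    return np.array(r[0]),np.degrees(np.arctan2(e[1],e[0]))%180,sorted(r[1]),P
def look(f):
    I=f["img"].astype(int); hsv=cv2.cvtColor(f["img"],cv2.COLOR_RGB2HSV)
    V=I.max(2); yy,xx=np.mgrid[:400,:640]
    mat=(xx>125)&(xx<515)&(yy>130)&(yy<295)
    print("dark:")
    for b in blobs((V<60)&mat,40,2000):
        c,a,s,_=rect(f,b,24); ys,xs=np.nonzero(b)
        print(" px",xs.mean().round(),ys.mean().round(),"c",c.round(),"ang",round(a,1),"size",np.round(s),b.sum())
    print("green:")
    for b in blobs((hsv[...,0]>40)&(hsv[...,0]<90)&(hsv[...,1]>90)&mat,60,3000):
        b=cv2.morphologyEx(b.astype(np.uint8),cv2.MORPH_CLOSE,np.ones((9,9)))>0
        c,a,s,_=rect(f,b,5); print(" c",c.round(),"ang",round(a,1),"size",np.round(s),b.sum())
E
python3 - <<'E'
from h import *
f=np.load("top0.npy",allow_pickle=True).item()
look(f)
def p(n,uv,z): print(n,cast(f,uv,z).round())
# blade tips
for u in((250,207),(382,199),(250,237)): p("tip",u,13)
for u in((291,126),(318,127),(346,129),(373,130)): p("cup rim back edge",u,116)
for u in((280,125),(384,130),(280,152),(382,157)): p("corner",u,116)
for u in((138,154),(216,152),(220,210),(137,213)): p("crate rim",u,90)
for u in((411,166),(482,162),(488,216),(415,222)): p("tray rim",u,18)
for u in((168,257),(210,264)): p("cap top",u,125)
E
python3 - <<'E'
import cv2
I=cv2.imread("pics/top0.png")[115:295,125:500]
cv2.imwrite("pics/crop0.png",cv2.resize(I,(800,384),interpolation=cv2.INTER_CUBIC))
E
```

```text
dark:
 px 353.0 137.0 c [719. -94.] ang 178.4 size [11. 35.] 42
 px 379.0 138.0 c [ 717. -167.] ang 172.8 size [18. 39.] 60
 px 360.0 144.0 c [ 698. -115.] ang 178.2 size [ 6. 63.] 51
 px 397.0 157.0 c [ 661. -215.] ang 145.3 size [47. 58.] 300
 px 158.0 172.0 c [598. 389.] ang 92.1 size [159. 202.] 1265
 px 199.0 199.0 c [539. 334.] ang 130.9 size [147. 262.] 772
 px 240.0 163.0 c [648. 213.] ang 44.4 size [38. 42.] 187
 px 484.0 187.0 c [ 572. -448.] ang 3.7 size [  4. 144.] 78
 px 412.0 184.0 c [ 583. -252.] ang 3.6 size [  3. 103.] 41
 px 294.0 199.0 c [545.  67.] ang 98.3 size [27. 89.] 328
 px 339.0 201.0 c [541. -55.] ang 93.2 size [27. 89.] 320
 px 296.0 239.0 c [439.  62.] ang 85.2 size [25. 88.] 319
 px 168.0 256.0 c [400. 393.] ang 75.4 size [29. 40.] 149
 px 453.0 262.0 c [ 375. -349.] ang 7.5 size [ 7. 39.] 43
 px 210.0 264.0 c [379. 284.] ang 89.2 size [28. 37.] 140
green:
 c [ 408. -257.] ang 3.6 size [63. 97.] 643
 c [ 376. -361.] ang 7.8 size [63. 96.] 638
tip [528. 185.  13.]
tip [ 546. -171.   13.]
tip [447. 184.  13.]
cup rim back edge [718.  69. 116.]
cup rim back edge [715.   0. 116.]
cup rim back edge [709. -71. 116.]
cup rim back edge [ 706. -140.  116.]
corner [721.  97. 116.]
corner [ 705. -168.  116.]
corner [650.  97. 116.]
corner [ 634. -160.  116.]
crate rim [656. 461.  90.]
crate rim [659. 263.  90.]
crate rim [508. 248.  90.]
crate rim [503. 454.  90.]
tray rim [ 636. -254.   18.]
tray rim [ 645. -450.   18.]
tray rim [ 495. -454.   18.]
tray rim [ 481. -256.   18.]
cap top [391. 360. 125.]
cap top [373. 260. 125.]
```

View pics/crop0.png

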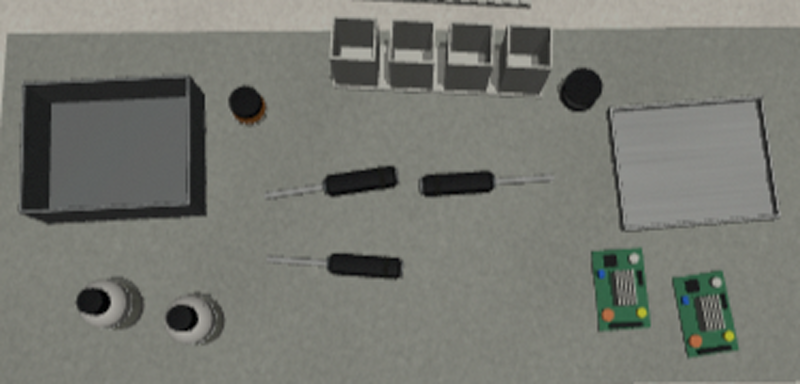

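Measured caddy at about (685,-35) with yaw about -3.3°. Driver handles are C (438,62) with blade +y, A (545,67) with blade +y, and B (541,-55) with blade -y. I'll move over C and tilt slightly to learn the wrist's sign.

send_rows(moves=[[[0.0144, -0.0285, 0, 0, 0, -0.0707, 1], [0.0144, -0.0285, 0, 0, 0, -0.0707, 1], [0.0144, -0.0285, 0, 0, 0, -0.0707, 1], [0.0144, -0.0285, 0, 0, 0, -0.0707, 1], [0.0144, -0.0285, 0, 0, 0, -0.0707, 1], [0.0144, -0.0285, 0, 0, 0, -0.0707, 1], [0.0144, -0.0285, 0, 0, 0, -0.0707, 1], [0.0144, -0.0285, 0, 0, 0, -0.0707, 1], [0.0144, -0.0285, 0, 0, 0, -0.0707, 1], [0.0144, -0.0285, 0, 0, 0, -0.0707, 1]]], grip_force=60)

```text
clock: 1.1
eef_pos: [293.3, 320.6, 248.1]
tcp_rot: [-3.141, 0.0, 2.191]
contact_force: [0.5, 0.0, 0.1]
opening: 1.0
grasp_force: 0.0
```

send_rows(moves=[[[0.0144, -0.0285, 0, 0, 0, -0.0707, 1], [0.0144, -0.0285, 0, 0, 0, -0.0707, 1], [0.0144, -0.0285, 0, 0, 0, -0.0707, 1], [0.0144, -0.0285, 0, 0, 0, -0.0707, 1], [0.0144, -0.0285, 0, 0, 0, -0.0707, 1], [0.0144, -0.0285, 0, 0, 0, -0.0707, 1], [0.0144, -0.0285, 0, 0, 0, -0.0707, 1], [0.0144, -0.0285, 0, 0, 0, -0.0707, 1], [0.0144, -0.0285, 0, 0, 0, -0.0707, 1], [0.0144, -0.0285, 0, 0, 0, -0.0707, 1]]])

```text
clock: 2.1
eef_pos: [437.3, 35.7, 248.2]
tcp_rot: [-3.141, -0.0, 1.484]
contact_force: [1.3, 0.2, 1.2]
opening: 1.002
grasp_force: 0.0
```

send_rows(moves=[[[0, 0, 0, 0.1, 0, 0, 1], [0, 0, 0, 0.1, 0, 0, 1], [0, 0, 0, 0.1, 0, 0, 1], [0, 0, 0, 0.1, 0, 0, 1], [0, 0, 0, 0, 0, 0, 1]]])

```text
clock: 2.6
eef_pos: [436.7, 35.6, 247.4]
tcp_rot: [-3.104, -0.4, 1.476]
contact_force: [-0.0, -0.7, -0.6]
opening: 0.998
grasp_force: 0.0
```

```bash
python3 - <<'E'
from h import *
s=sense(); print(s["clock"],s["qpos"].round(3),s["eef_pos"].round(1),s["tcp_rot"].round(3),s["contact_force"].round(1))
E
```

```text
2.6 [-0.211  0.103  2.027  0.435  1.139 -0.333] [436.7  35.6 247.4] [-3.104 -0.4    1.476] [-0.  -0.7 -0.6]
```

```bash
cat > kin.py <<'E'
import numpy as np, itertools
from scipy.spatial.transform import Rotation as Ro
from scipy.optimize import least_squares
D=[([1.3275941,.3536567,1.6341658,0,1.1552168,-.00239],[148.94,606.5,247.54],[-3.14015,0,2.90078]),
([-0.211,0.103,2.027,0.435,1.139,-0.333],[436.7,35.6,247.4],[-3.104,-.4,1.476])]
rot=lambda e:Ro.from_euler("xyz",e)
def ori(q,s4,s5,s6,c):
    return Ro.from_euler("ZYZYZ",[q[0],q[1]+q[2],s4*q[3],s5*q[4],s6*q[5]+c])
def best():
    out=[]
    for s4,s5,s6 in itertools.product((1,-1),repeat=3):
        for c in np.arange(-2,2)*np.pi/2:
            out.append((sum((ori(q,s4,s5,s6,c).inv()*rot(e)).magnitude() for q,p,e in D),s4,s5,s6,c))
    return min(out)
SG=best()[1:]
def fk(q,L):
    a0,h,a2,a3,d=L
    r=Ro.from_euler("z",q[0]).apply([a0+a2*np.sin(q[1])+a3*np.sin(q[1]+q[2]),0,h+a2*np.cos(q[1])+a3*np.cos(q[1]+q[2])])
    return r+d*ori(q,*SG).apply([0,0,1])
res=least_squares(lambda L:np.concatenate([fk(q,L)-p for q,p,e in D]+[[(L[0])*.01]]),[0,300,400,400,250])
L=res.x
def ik(p,R,q0):
    lo=np.array([-2.63,-.92,.06,-1.3,0,-3.02]);hi=-np.array([-2.63,-2.1,-2.66,-4.44,-2.69,-3.02])
    r=least_squares(lambda q:np.r_[(fk(q,L)-p)/300,(ori(q,*SG).inv()*R).as_rotvec()],np.clip(q0,lo+.01,hi-.01),bounds=(lo,hi))
    return r.x,np.abs(r.fun).max()
if __name__=="__main__":
    print(best(),L.round(1),np.abs(res.fun).max())
    # target horizontal poses
    for az in (0,20,30,45,60,80):
      for sx in (1,-1):
        a=np.radians(az); z=np.array([np.cos(a),np.sin(a),0]); x=np.array([0,0,-1.])*sx; R=Ro.from_matrix(np.c_[x,np.cross(z,x),z])
        for p in ([683,-70,170],[679,-140,170],[687,0,170]):
            b=min((ik(p,R,[-.3,.4,1.6,q4,.8,q6]) for q4 in(1,2,3) for q6 in (-2,0,2)),key=lambda t:t[1])
            print(az,sx,p,b[0].round(2),round(b[1],4))
E
python3 kin.py
```

```text
Traceback (most recent call last):
  File "kin.py", line 15, in <module>
    SG=best()[1:]
       ~~~~^^
  File "kin.py", line 13, in best
    out.append((sum((ori(q,s4,s5,s6,c).inv()*rot(e)).magnitude() for q,p,e in D),s4,s5,s6,c))
                ~~~^^^^^^^^^^^^^^^^^^^^^^^^^^^^^^^^^^^^^^^^^^^^^^^^^^^^^^^^^^^^^
  File "kin.py", line 13, in <genexpr>
    out.append((sum((ori(q,s4,s5,s6,c).inv()*rot(e)).magnitude() for q,p,e in D),s4,s5,s6,c))
                     ~~~^^^^^^^^^^^^^^
  File "kin.py", line 8, in ori
    return Ro.from_euler("ZYZYZ",[q[0],q[1]+q[2],s4*q[3],s5*q[4],s6*q[5]+c])
           ~~~~~~~~~~~~~^^^^^^^^^^^^^^^^^^^^^^^^^^^^^^^^^^^^^^^^^^^^^^^^^^^^
  File "scipy/spatial/transform/_rotation.pyx", line 1413, in scipy.spatial.transform._rotation.Rotation.from_euler
ValueError: Expected axis specification to be a non-empty string of upto 3 characters, got ZYZYZ
```

```bash
sed -i 's/return Ro.from_euler("ZYZYZ",\[q\[0\],q\[1\]+q\[2\],s4\*q\[3\],s5\*q\[4\],s6\*q\[5\]+c\])/return Ro.from_euler("ZYZ",[q[0],q[1]+q[2],s4*q[3]])*Ro.from_euler("YZ",[s5*q[4],s6*q[5]+c])/' kin.py; python3 kin.py
```

```text
(0.0008703332766233474, 1, 1, 1, np.float64(1.5707963267948966)) [-23.3 209.2 600.5 481.6 329.9] 1.4504170246149215
0 1 [683, -70, 170] [-0.2   0.74  2.45  2.95  1.62  1.56] 0.0
0 1 [679, -140, 170] [-0.38  0.74  2.41  2.76  1.58  1.57] 0.0
0 1 [687, 0, 170] [-0.    0.74  2.45  3.14  1.63  1.57] 0.0
0 -1 [683, -70, 170] [-0.2   0.74  2.45  2.95  1.62 -1.58] 0.0
0 -1 [679, -140, 170] [-0.38  0.74  2.41  2.76  1.58 -1.58] 0.0
0 -1 [687, 0, 170] [-0.    0.74  2.45  3.14  1.63 -1.57] 0.0
20 1 [683, -70, 170] [-0.46  0.75  2.33  2.34  1.53  1.62] 0.0
20 1 [679, -140, 170] [-0.6   0.75  2.26  2.19  1.5   1.67] 0.0
20 1 [687, 0, 170] [-0.29  0.74  2.38  2.5   1.55  1.58] 0.0
20 -1 [683, -70, 170] [-0.46  0.75  2.33  2.34  1.53 -1.52] 0.0
20 -1 [679, -140, 170] [-0.6   0.75  2.26  2.19  1.5  -1.47] 0.0
20 -1 [687, 0, 170] [-0.29  0.74  2.38  2.5   1.55 -1.56] 0.0
30 1 [683, -70, 170] [-0.53  0.76  2.23  2.08  1.5   1.7 ] 0.0
30 1 [679, -140, 170] [-0.66  0.77  2.16  1.95  1.49  1.77] 0.0
30 1 [687, 0, 170] [-0.39  0.75  2.29  2.23  1.51  1.65] 0.0
30 -1 [683, -70, 170] [-0.53  0.76  2.23  2.
[... 583 characters left out ...]
] 0.0
60 1 [679, -140, 170] [-0.69  0.88  1.77  1.42  1.65  2.06] 0.0
60 1 [687, 0, 170] [-0.5   0.82  1.94  1.59  1.56  1.95] 0.0
60 -1 [683, -70, 170] [-0.6   0.85  1.86  1.5   1.6  -1.14] 0.0
60 -1 [679, -140, 170] [-0.69  0.88  1.77  1.42  1.65 -1.08] 0.0
60 -1 [687, 0, 170] [-0.5   0.82  1.94  1.59  1.56 -1.19] 0.0
80 1 [683, -70, 170] [-0.56  0.94  1.59  1.25  1.79  2.15] 0.0
80 1 [679, -140, 170] [-0.64  0.98  1.49  1.2   1.86  2.19] 0.0
80 1 [687, 0, 170] [-0.48  0.91  1.67  1.31  1.73  2.11] 0.0
80 -1 [683, -70, 170] [-0.56  0.94  1.59  1.25  1.79 -0.99] 0.0
80 -1 [679, -140, 170] [-0.64  0.98  1.49  1.2   1.86 -0.95] 0.0
80 -1 [687, 0, 170] [-0.48  0.91  1.67  1.31  1.73 -1.03] 0.0
```

```bash
cat > path.py <<'E'
from kin import *
def Rdown(al,sx):   # tool x*sx = blade dir at azimuth al deg, tool z down
    a=np.radians(al); x=sx*np.array([np.cos(a),np.sin(a),0]); z=np.array([0,0,-1.])
    return Ro.from_matrix(np.c_[x,np.cross(z,x),z])
def run(p0,al0,sx,al1,p1,n=12,zl=280):
    R=Rdown(al0,sx); q,e=min((ik(p0,R,[np.arctan2(p0[1],p0[0]),.3,1.8,.05,1.1,g]) for g in (-2,0,2)),key=lambda t:t[1]+9*(abs(t[0][3])>.5))
    print("grasp",q.round(2),round(e,4))
    d=(al1-al0+180)%360-180
    for i in range(1,n+1):
        R=Rdown(al0+d*i/n,sx); q,e=ik(np.array([p0[0],p0[1],zl]),R,q)
        if i%4==0: print(" yaw",q.round(2),round(e,4))
    a=np.radians(al1); ax=np.array([np.cos(a),np.sin(a),0]); k=np.cross(ax,[0,0,-1.])
    for i in range(1,n+1):
        R2=Ro.from_rotvec(k*np.pi/2*i/n)*R; pp=np.array([p0[0],p0[1],zl])+(np.array(p1)-[p0[0],p0[1],zl])*i/n
        q,e=ik(pp,R2,q)
        if i%2==0: print(" pitch",q.round(2),round(e,4))
    print("pitch axis",k.round(3))
if __name__=="__main__":
    run([437,37,20],85.2,1,210,[683,-70,280])
    run([542,-30,20],273,-1,210,[683,-70,280])
E
python3 path.py
```

```text
grasp [0.08 0.38 2.24 0.   0.52 0.17] 0.0
 yaw [ 0.08  0.04  1.96  0.    1.14 -0.56] 0.0
 yaw [ 0.08  0.04  1.96  0.    1.14 -1.28] 0.0
 yaw [ 0.08  0.04  1.96 -0.    1.14 -2.01] 0.0
 pitch [-0.06 -0.01  2.03  0.18  0.91 -2.25] 0.0
 pitch [-0.21 -0.01  2.11  0.54  0.71 -2.66] 0.0
 pitch [-0.3   0.02  2.15  0.91  0.63 -3.02] 0.0704
 pitch [-0.3   0.06  2.09  1.02  0.61 -3.02] 0.2539
 pitch [-0.32  0.11  2.02  1.12  0.63 -3.02] 0.436
 pitch [-0.37  0.18  1.93  1.24  0.7  -3.02] 0.6046
pitch axis [ 0.5   -0.866  0.   ]
grasp [-0.06  0.49  2.02 -0.    0.63 -0.11] 0.0
 yaw [-0.06  0.21  1.76 -0.    1.17  0.26] 0.0
 yaw [-0.06  0.21  1.76 -0.    1.17  0.63] 0.0
 yaw [-0.06  0.21  1.76 -0.    1.17  0.99] 0.0
 pitch [-0.16  0.14  1.87  0.2   0.94  0.78] 0.0
 pitch [-0.27  0.12  1.98  0.56  0.75  0.42] 0.0
 pitch [-0.39  0.14  2.08  1.08  0.69 -0.13] 0.0
 pitch [-0.47  0.22  2.17  1.57  0.82 -0.66] 0.0
 pitch [-0.53  0.36  2.22  1.88  1.07 -1.01] 0.0
 pitch [-0.53  0.53  2.23  2.05  1.39 -1.23] 0.0
pitch axis [ 0.5   -0.866  0.   ]
```

```bash
python3 - <<'E'
from path import *
for al1 in (60,70,75,80,85):
    print("==",al1); run([437,37,20],85.2,1,al1,[681,-105,230])
print("final poses")
for az in (-90,-100,-105,-110,-115,-120,-130):
  for p in ([679,-140,175],[683,-70,175],[687,0,175]):
    a=np.radians(az); z=np.array([np.cos(a),np.sin(a),0]); x=np.array([0,0,-1.]); R=Ro.from_matrix(np.c_[x,np.cross(z,x),z])
    b=min((ik(p,R,[.3,.8,1.4,-1.2,1.5,q6]) for q6 in (-2,0,2)),key=lambda t:t[1]); print(az,p,b[0].round(2),round(b[1],3))
E
```

```text
== 60
grasp [0.08 0.38 2.24 0.   0.52 0.17] 0.0
 yaw [ 0.08  0.04  1.96 -0.    1.14  0.31] 0.0
 yaw [ 0.08  0.04  1.96 -0.    1.14  0.46] 0.0
 yaw [ 0.08  0.04  1.96 -0.    1.14  0.61] 0.0
 pitch [ 0.17  0.2   1.82 -0.21  1.3   0.76] 0.0
 pitch [ 0.22  0.36  1.69 -0.38  1.47  0.85] 0.0
 pitch [ 0.24  0.53  1.57 -0.54  1.64  0.89] 0.0
 pitch [ 0.25  0.69  1.45 -0.69  1.81  0.9 ] 0.0
 pitch [ 0.24  0.86  1.33 -0.86  1.98  0.87] 0.0
 pitch [ 0.21  1.01  1.22 -1.06  2.13  0.81] 0.0
pitch axis [-0.866  0.5    0.   ]
== 70
grasp [0.08 0.38 2.24 0.   0.52 0.17] 0.0
 yaw [ 0.08  0.04  1.96 -0.    1.14  0.26] 0.0
 yaw [ 0.08  0.04  1.96 -0.    1.14  0.35] 0.0
 yaw [ 0.08  0.04  1.96 -0.    1.14  0.43] 0.0
 pitch [ 0.18  0.18  1.85 -0.24  1.26  0.62] 0.0
 pitch [ 0.25  0.33  1.74 -0.43  1.41  0.74] 0.0
 pitch [ 0.28  0.48  1.64 -0.61  1.55  0.81] 0.0
 pitch [ 0.29  0.64  1.55 -0.77  1.7   0.85] 0.0
 pitch [ 0.28  0.8   1.46 -0.95  1.85  0.86] 0.0
 pitch [ 0.25  0.95  1.36 -1.13  2.    0.84] 0.0
pitch axis [-0.94   0.342  0.   ]
== 75
grasp [0.08 0.38 2.24 0.   0.52 0.17] 0.0
 yaw [ 0.08  0.04 
[... 2075 characters left out ...]
4  0.91] 0.0
-110 [683, -70, 175] [ 0.29  1.03  1.33 -1.08  2.01  0.9 ] 0.0
-110 [687, 0, 175] [ 0.37  1.07  1.25 -1.04  2.08  0.88] 0.0
-115 [679, -140, 175] [ 0.19  1.04  1.32 -1.1   2.    0.89] 0.0
-115 [683, -70, 175] [ 0.27  1.06  1.26 -1.04  2.07  0.88] 0.0
-115 [687, 0, 175] [ 0.35  1.09  1.18 -1.    2.14  0.87] 0.0
-120 [679, -140, 175] [ 0.17  1.06  1.25 -1.06  2.06  0.87] 0.0
-120 [683, -70, 175] [ 0.25  1.09  1.19 -1.01  2.13  0.87] 0.0
-120 [687, 0, 175] [ 0.32  1.12  1.11 -0.96  2.21  0.86] 0.0
-130 [679, -140, 175] [ 0.13  1.12  1.11 -0.99  2.19  0.85] 0.0
-130 [683, -70, 175] [ 0.2   1.14  1.05 -0.93  2.26  0.86] 0.0
-130 [687, 0, 175] [ 0.27  1.18  0.97 -0.89  2.33  0.86] 0.0
```

send_rows(moves=[[[0, -0.004, 0, -0.1, 0, 0, 1], [0, -0.004, 0, -0.1, 0, 0, 1], [0, 0, -0.01, -0.1, 0, 0, 1], [0, 0, -0.02, -0.1, 0, 0, 1], [0, 0, -0.03, 0, 0, 0, 1], [0, 0, -0.03, 0, 0, 0, 1], [0, 0, -0.03, 0, 0, 0, 1], [0, 0, -0.03, 0, 0, 0, 1], [0, 0, -0.02, 0, 0, 0, 1], [0, 0, 0, 0, 0, 0, 1]]])

```text
clock: 3.6
eef_pos: [435.5, 29.4, 76.5]
tcp_rot: [-3.138, 0.002, 1.488]
contact_force: [-0.4, -0.1, 0.3]
opening: 1.004
grasp_force: 0.0
```

```bash
python3 - <<'E'
from h import *
s=sense(); print(s["clock"],s["qpos"].round(3),s["eef_pos"].round(1),s["tcp_rot"].round(3),s["contact_force"].round(1))
f=grab_frame("wrist"); save("w1.png",f); print(f["T_tool_cam"].round(3).tolist(),f["mtx"][0])
f=grab_frame("top"); look(f)
E
```

```text
3.6 [ 6.50e-02  3.32e-01  2.16e+00 -2.00e-03  6.53e-01  1.50e-01] [435.5  29.4  76.5] [-3.138e+00  2.000e-03  1.488e+00] [-0.4 -0.1  0.3]
[[-0.0, -0.959, -0.283, 73.145], [1.0, -0.0, -0.001, -0.223], [0.001, -0.283, 0.959, -124.136], [0.0, 0.0, 0.0, 1.0]] [346.63667736   0.         321.11831704]
dark:
 px 379.0 138.0 c [ 717. -167.] ang 172.8 size [18. 39.] 59
 px 360.0 144.0 c [ 697. -115.] ang 178.2 size [ 6. 60.] 48
 px 397.0 157.0 c [ 661. -215.] ang 145.3 size [47. 58.] 298
 px 158.0 172.0 c [598. 389.] ang 92.1 size [159. 202.] 1262
 px 199.0 198.0 c [539. 334.] ang 130.9 size [147. 262.] 765
 px 240.0 163.0 c [648. 212.] ang 1.0 size [38. 40.] 184
 px 484.0 187.0 c [ 572. -448.] ang 3.6 size [  4. 144.] 75
 px 347.0 200.0 c [542. -76.] ang 94.6 size [26. 44.] 159
 px 331.0 234.0 c [458. -31.] ang 7.1 size [ 7. 88.] 74
 px 168.0 256.0 c [401. 392.] ang 89.2 size [28. 39.] 147
 px 303.0 259.0 c [382.  39.] ang 93.5 size [ 38. 172.] 131
 px 453.0 262.0 c [ 375. -349.] ang 7.5 size [ 7. 39.] 43
 px 210.0 264.0 c [379. 284.] ang 89.2 size [28. 37.] 140
green:
 c [ 408. -257.] ang 3.6 size [63. 97.] 642
 c [ 376. -361.] ang 7.8 size [63. 97.] 639
```

View pics/w1.png

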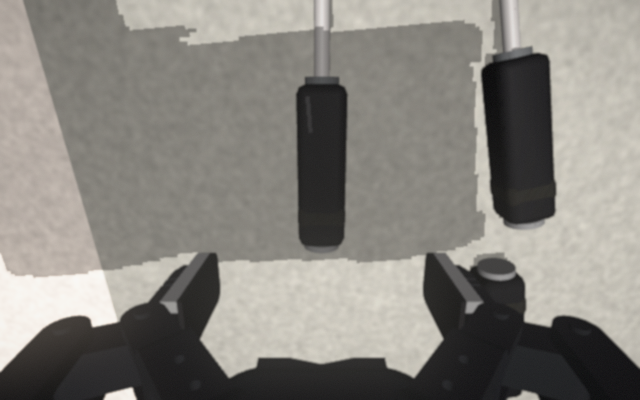

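The wrist view shows C's handle centred at (322,165) with its tail at row 248, and A and B clear of the fingers. I'll descend and grip.

send_rows(moves=[[[0, 0, -0.02, 0, 0, 0, 1], [0, 0, -0.02, 0, 0, 0, 1], [0, 0, -0.016, 0, 0, 0, 1], [0, 0, 0, 0, 0, 0, -1], [0, 0, 0, 0, 0, 0, -1], [0, 0, 0, 0, 0, 0, -1], [0, 0, 0, 0, 0, 0, -1], [0, 0, 0, 0, 0, 0, -1], [0, 0, 0, 0, 0, 0, -1], [0, 0, 0, 0, 0, 0, -1]]])

```text
clock: 4.7
eef_pos: [437.8, 29.0, 23.5]
tcp_rot: [3.14, -0.0, 1.487]
contact_force: [-2.2, -0.2, 13.0]
opening: 0.29
grasp_force: 58.3
```

send_rows(moves=[[[0, 0, 0, 0, 0, 0, -1], [0, 0, 0.01, 0, 0, 0, -1], [0, 0, 0.03, 0, 0, 0, -1], [0, 0, 0.03, 0, 0, 0, -1], [0, 0, 0.03, 0, 0, 0, -1], [0, 0, 0.03, 0, 0, -0.044, -1], [0, 0, 0.03, 0, 0, -0.044, -1], [0, 0, 0.03, 0, 0, -0.044, -1], [0, 0, 0.03, 0, 0, -0.044, -1], [0, 0, 0.02, 0, 0, 0, -1]]])

```text
clock: 5.7
eef_pos: [437.2, 28.9, 265.2]
tcp_rot: [3.139, -0.001, 1.309]
contact_force: [1.0, 0.8, -1.1]
opening: 0.288
grasp_force: 59.4
```

```bash
python3 - <<'E'
from h import *
s=sense(); print(s["clock"],s["qpos"].round(3),s["eef_pos"].round(1),s["tcp_rot"].round(3),s["contact_force"].round(1),s["opening"],s["grasp_force"])
f=grab_frame("top"); look(f)
E
```

```text
5.7 [ 0.063  0.035  1.994 -0.     1.11   0.324] [437.2  28.9 265.2] [ 3.139e+00 -1.000e-03  1.309e+00] [ 1.   0.8 -1.1] 0.2878458465224012 59.42215919494629
dark:
 px 353.0 137.0 c [719. -94.] ang 178.4 size [11. 35.] 41
 px 379.0 138.0 c [ 717. -167.] ang 172.8 size [18. 39.] 60
 px 360.0 145.0 c [ 697. -115.] ang 178.2 size [ 6. 60.] 49
 px 397.0 157.0 c [ 661. -215.] ang 145.3 size [47. 58.] 299
 px 158.0 172.0 c [598. 389.] ang 92.2 size [159. 202.] 1265
 px 199.0 199.0 c [539. 334.] ang 130.9 size [147. 262.] 771
 px 240.0 163.0 c [648. 213.] ang 44.4 size [38. 42.] 186
 px 484.0 187.0 c [ 572. -448.] ang 3.8 size [  4. 144.] 78
 px 339.0 251.0 c [426. -48.] ang 5.2 size [ 10. 261.] 293
 px 353.0 200.0 c [543. -93.] ang 178.5 size [13. 25.] 48
 px 303.0 245.0 c [420.  33.] ang 96.4 size [52. 66.] 146
 px 168.0 256.0 c [401. 393.] ang 78.1 size [30. 40.] 152
 px 453.0 262.0 c [ 375. -349.] ang 7.6 size [ 7. 39.] 44
 px 210.0 264.0 c [379. 284.] ang 89.2 size [28. 37.] 140
green:
 c [ 408. -257.] ang 3.6 size [63. 97.] 653
 c [ 376. -361.] ang 7.8 size [63. 97.] 630
```

send_rows(moves=[[[0.0203, -0.009, 0.003, -0.1178, 0.0316, 0, -1], [0.0203, -0.009, 0.003, -0.1178, 0.0316, 0, -1], [0.0203, -0.009, 0.003, -0.1178, 0.0316, 0, -1], [0.0203, -0.009, 0.003, -0.1178, 0.0316, 0, -1], [0.0203, -0.009, 0.003, -0.1178, 0.0316, 0, -1], [0.0203, -0.009, 0.003, -0.1178, 0.0316, 0, -1], [0.0203, -0.009, 0.003, -0.1178, 0.0316, 0, -1], [0.0203, -0.009, 0.003, -0.1178, 0.0316, 0, -1], [0, 0, 0, 0, 0, 0, -1]]])

```text
clock: 6.65
eef_pos: [600.4, -42.7, 283.2]
tcp_rot: [-3.132, 0.981, 1.32]
contact_force: [-0.1, 0.1, -1.9]
opening: 0.285
grasp_force: 59.4
```

```bash
python3 - <<'E'
from h import *
from scipy.spatial.transform import Rotation as Ro
s=sense(); print(s["clock"],s["qpos"].round(3),s["eef_pos"].round(1),s["contact_force"].round(1),s["opening"],s["grasp_force"])
print(Ro.from_euler("xyz",s["tcp_rot"]).as_matrix().round(3))
from kin import *
q=s["qpos"]; print(fk(q,L))
a=np.radians(75); k=np.cross([np.cos(a),np.sin(a),0],[0,0,-1.])
R=Ro.from_euler("xyz",s["tcp_rot"]); p=s["eef_pos"]
for i in range(1,5): q,e=ik(p+np.array([81,-36,0])*i/4,Ro.from_rotvec(k*.122*i)*R,q); print(q.round(2),e)
E
```

```text
6.65 [ 0.313  0.581  1.53  -0.776  1.673  0.756] [600.4 -42.7 283.2] [-0.1  0.1 -1.9] 0.28500984489061193 59.41818594932556
[[ 0.138  0.966 -0.216]
 [ 0.539 -0.257 -0.802]
 [-0.831 -0.006 -0.556]]
[612.9562295  -43.26930716 279.7871098 ]
[ 0.32  0.63  1.52 -0.86  1.74  0.78] 2.6312285683616197e-14
[ 0.32  0.7   1.47 -0.94  1.81  0.78] 3.5300651290981477e-12
[ 0.31  0.77  1.43 -1.03  1.87  0.78] 9.52705692114364e-11
[ 0.3   0.84  1.39 -1.12  1.94  0.77] 7.559942949431075e-09
```

send_rows(moves=[[[0.0203, -0.009, 0.004, -0.1178, 0.0316, 0, -1], [0.0203, -0.009, 0.004, -0.1178, 0.0316, 0, -1], [0.0203, -0.009, 0.004, -0.1178, 0.0316, 0, -1], [0.0203, -0.009, 0.005, -0.1178, 0.0316, 0, -1], [0, 0, 0, 0, 0, 0, -1]]])

```text
clock: 7.15
eef_pos: [680.8, -80.1, 300.0]
tcp_rot: [-3.073, 1.467, 1.376]
contact_force: [-1.2, 0.0, -1.1]
opening: 0.289
grasp_force: 59.5
```

```bash
python3 - <<'E'
from h import *
from scipy.spatial.transform import Rotation as Ro
s=sense(); print(s["clock"],s["qpos"].round(3),s["eef_pos"].round(1),s["contact_force"].round(1),s["opening"],s["grasp_force"])
print(Ro.from_euler("xyz",s["tcp_rot"]).as_matrix().round(3))
f=grab_frame("scene"); np.save("scene1.npy",f,allow_pickle=True)
A=f["img"][30:330,150:550]; B=grab_frame("wrist")["img"][::2,::2]
A=cv2.resize(A,(800,600)); A[:200,480:]=B
cv2.imwrite("pics/s1.png",A[...,::-1])
E
```

```text
7.15 [ 0.293  0.856  1.328 -1.141  1.95   0.72 ] [680.8 -80.1 300. ] [-1.2  0.  -1.1] 0.2886301970540813 59.48313295841217
[[ 0.02   0.966 -0.259]
 [ 0.102 -0.259 -0.96 ]
 [-0.995 -0.007 -0.104]]
```

View pics/s1.png

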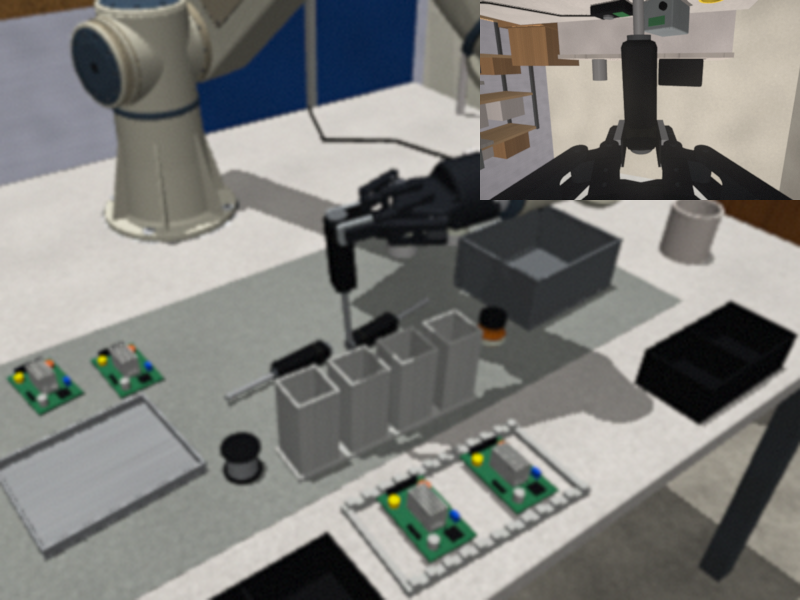

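The scene view shows C held nearly upright with its tip at crop (350,343), above cup 2's rim at crop (358,365). No camera body sticks out under the gripper.

```bash
python3 - <<'E'
from h import *
g=np.load("scene1.npy",allow_pickle=True).item(); f=np.load("top0.npy",allow_pickle=True).item()
for u in((304,222.5),(329,212.5),(354,204),(375,194)): print("scene cup",cast(g,u,116).round())
for u in((372.5,138.9),(345.2,137.6),(318.3,136.3),(291.4,135.2)): print("top cup",cast(f,u,116).round())
pr=lambda F,p: cv2.projectPoints(np.array([p],float),F["rvec"],F["tvec"],F["mtx"],None)[0].ravel().round(1)
print("tip pred",pr(g,(684,-64,145)), "seen (325,201.5); tcp",pr(g,(681,-80,300)))
I=f["img"][118:160,275:390]; cv2.imwrite("pics/cups.png",cv2.resize(I,(800,292),interpolation=cv2.INTER_CUBIC)[...,::-1])
E
```

```text
scene cup [ 690. -139.  116.]
scene cup [695. -72. 116.]
scene cup [704.  -4. 116.]
scene cup [703.  64. 116.]
top cup [ 682. -137.  116.]
top cup [686. -68. 116.]
top cup [690.  -0. 116.]
top cup [694.  68. 116.]
tip pred [329.4 199.1] seen (325,201.5); tcp [323.7 141.1]
```

View pics/cups.png

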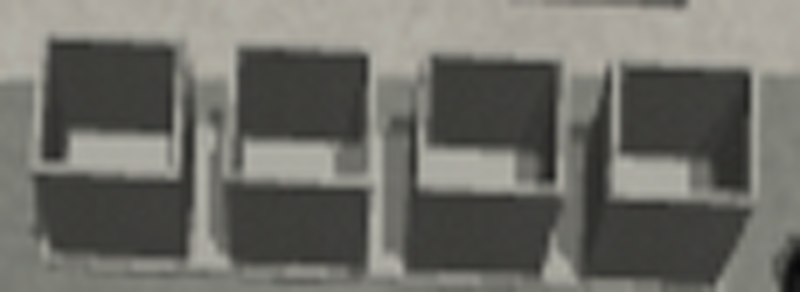

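send_rows(moves=[[[0.005, 0, 0, 0, 0, 0, -1], [0.005, 0, 0, 0, 0, 0, -1], [0, 0, -0.02, 0, 0, 0, -1], [0, 0, -0.025, 0, 0, 0, -1], [0, 0, -0.025, 0, 0, 0, -1], [0, 0, -0.025, 0, 0, 0, -1], [0, 0, -0.015, 0, 0, 0, -1], [0, 0, 0, 0, 0, 0, -1]]])

```text
clock: 8.05
eef_pos: [689.6, -78.8, 193.7]
tcp_rot: [-3.118, 1.469, 1.331]
contact_force: [-3.8, -1.4, 6.7]
opening: 0.29
grasp_force: 59.0
```

send_rows(moves=[[[0, 0, -0.01, 0, 0, 0, -1], [0, 0, -0.005, 0, 0, 0, -1], [0, 0, 0, 0, 0, 0, -1]]])

```text
clock: 8.35
eef_pos: [690.0, -77.3, 191.7]
tcp_rot: [3.032, 1.482, 1.194]
contact_force: [-12.7, 10.3, 57.7]
opening: 0.291
grasp_force: 61.1
```

```bash
python3 - <<'E'
from h import *
s=sense(); print(s["clock"],s["qpos"].round(3),s["eef_pos"].round(1),s["contact_force"].round(1),s["opening"],s["grasp_force"])
A=grab_frame("scene")["img"][110:290,200:440]; cv2.imwrite("pics/s2.png",cv2.resize(A,(800,600))[...,::-1])
E
```

```text
8.35 [ 0.293  1.013  1.29  -1.109  1.912  0.848] [690.  -77.3 191.7] [-12.7  10.3  57.7] 0.2908744979709956 61.09719514846802
```

View pics/s2.png

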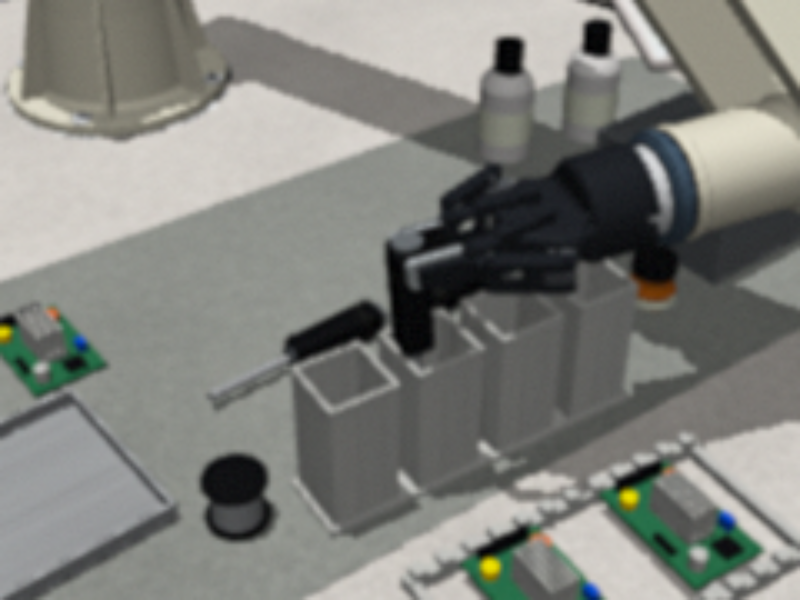

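The view shows C's handle bottom at crop (415,350), on cup 2's -y wall instead of inside the cup. That explains the 58 N upward force, so I'll lift now.

send_rows(moves=[[[0, 0, 0.02, 0, 0, 0, -1], [0, 0, 0.02, 0, 0, 0, -1], [0, 0, 0, 0, 0, 0, -1]]])

```text
clock: 8.7
eef_pos: [691.5, -78.8, 220.9]
tcp_rot: [3.124, 1.461, 1.291]
contact_force: [0.1, -0.2, -1.9]
opening: 0.29
grasp_force: 59.4
```

```bash
python3 - <<'E'
from h import *
from scipy.spatial.transform import Rotation as Ro
g=np.load("scene1.npy",allow_pickle=True).item()
print("handle top",cast(g,(320.6,182),206),"bottom",cast(g,(324.5,215),112))
for u in ((390,340),(410,375),(485,345),(450,312)): print("rim2",cast(g,(200+.3*u[0],110+.3*u[1]),116).round())
s=sense(); print(s["clock"],s["eef_pos"].round(1),s["contact_force"].round(1),s["opening"])
print(Ro.from_euler("xyz",s["tcp_rot"]).as_matrix().round(3))
f=grab_frame("top"); g=grab_frame("scene")
A=cv2.resize(g["img"][130:250,240:400],(480,360),interpolation=cv2.INTER_CUBIC); B=cv2.resize(f["img"][110:170,270:400],(780,360),interpolation=cv2.INTER_CUBIC)
cv2.imwrite("pics/s3.png",np.hstack([A,B[:,300:620]])[...,::-1])
E
```

```text
handle top [686.80365463 -91.30400441 206.        ] bottom [691.98979725 -83.33894919 112.        ]
rim2 [677. -94. 116.]
rim2 [ 715. -104.  116.]
rim2 [720. -43. 116.]
rim2 [676. -41. 116.]
8.7 [691.5 -78.8 220.9] [ 0.1 -0.2 -1.9] 0.2898969553205603
[[ 0.03   0.966 -0.257]
 [ 0.105 -0.259 -0.96 ]
 [-0.994  0.002 -0.109]]
```

View pics/s3.png

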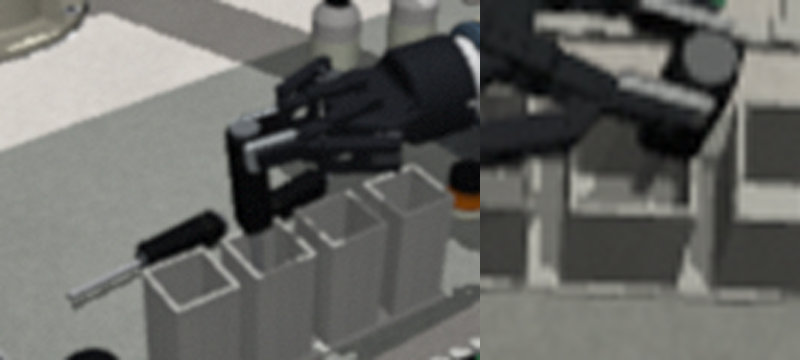

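Both views show the handle centred about 10 mm past the TCP along the tool axis, so I'll shift +y and lower again.

send_rows(moves=[[[0.001, 0.006, 0, 0, 0, 0, -1], [0.001, 0.007, 0, 0, 0, 0, -1], [0, 0, -0.015, 0, 0, 0, -1], [0, 0, -0.015, 0, 0, 0, -1], [0, 0, -0.005, 0, 0, 0, -1], [0, 0, 0, 0, 0, 0, -1]]])

```text
clock: 9.4
eef_pos: [692.1, -66.3, 181.2]
tcp_rot: [-3.095, 1.465, 1.355]
contact_force: [-0.0, 0.1, -1.4]
opening: 0.29
grasp_force: 59.4
```

send_rows(moves=[[[0, 0, -0.005, 0, 0, 0, -1], [0, 0, -0.004, 0, 0, 0, -1], [0, 0, 0, 0, 0, 0, -1], [0, 0, 0, 0, 0, 0, -0.1], [0, 0, 0, 0, 0, 0, 0.2], [0, 0, 0, 0, 0, 0, 0.2], [0, 0, 0, 0, 0, 0, 0.2], [0, 0, 0, 0, 0, 0, 0.2]]])

```text
clock: 10.2
eef_pos: [692.7, -66.0, 174.5]
tcp_rot: [-3.124, 1.463, 1.326]
contact_force: [0.7, -0.3, 1.4]
opening: 0.601
grasp_force: 0.0
```

send_rows(moves=[[[0.003, 0.01, 0.001, 0, 0, 0, 0.2], [0.004, 0.015, 0.002, 0, 0, 0, 0.2], [0.005, 0.019, 0.002, 0, 0, 0, 0.2], [0.005, 0.019, 0.002, 0, 0, 0, 0.2], [0.005, 0.019, 0.002, 0, 0, 0, 0.2], [0, 0, 0.03, 0, 0, 0, 0.2], [0, 0, 0.04, 0, 0, 0, 0.2], [0, 0, 0.04, 0, 0, 0, 0.2], [0, 0, 0.03, 0, 0, 0, 1]]])

```text
clock: 11.1
eef_pos: [715.0, 17.7, 326.1]
tcp_rot: [3.142, 1.462, 1.31]
contact_force: [-0.0, 0.1, -0.1]
opening: 0.754
grasp_force: 0.0
```

```bash
python3 - <<'E'
from h import *
s=sense(); print(s["clock"],s["qpos"].round(3),s["eef_pos"].round(1),s["contact_force"].round(1),s["opening"])
f=grab_frame("top"); g=grab_frame("scene"); look(f)
A=cv2.resize(g["img"][130:250,240:400],(480,360),interpolation=cv2.INTER_CUBIC); B=cv2.resize(f["img"][110:170,270:400],(780,360),interpolation=cv2.INTER_CUBIC)
cv2.imwrite("pics/s4.png",np.hstack([A,B[:,300:620]])[...,::-1])
E
```

```text
11.1 [ 0.391  0.918  1.127 -1.131  2.08   0.627] [715.   17.7 326.1] [-0.   0.1 -0.1] 0.7537116382299512
dark:
 px 288.0 134.0 c [724.  77.] ang 89.7 size [26. 49.] 79
 px 352.0 139.0 c [701. -93.] ang 2.1 size [53. 70.] 220
 px 379.0 138.0 c [ 717. -167.] ang 172.8 size [18. 39.] 61
 px 127.0 143.0 c [703. 520.] ang 3.9 size [ 5. 66.] 44
 px 240.0 181.0 c [587. 197.] ang 20.6 size [ 53. 243.] 696
 px 397.0 157.0 c [ 661. -215.] ang 145.3 size [47. 58.] 299
 px 484.0 187.0 c [ 572. -448.] ang 3.8 size [  4. 144.] 78
 px 412.0 185.0 c [ 583. -252.] ang 4.0 size [  3. 103.] 43
 px 294.0 199.0 c [546.  67.] ang 97.6 size [28. 89.] 330
 px 339.0 201.0 c [541. -55.] ang 93.2 size [27. 89.] 320
 px 453.0 262.0 c [ 375. -349.] ang 7.5 size [ 7. 39.] 43
 px 210.0 264.0 c [379. 284.] ang 89.2 size [28. 37.] 147
 px 154.0 285.0 c [331. 433.] ang 89.1 size [ 56. 134.] 653
green:
 c [ 408. -257.] ang 3.4 size [63. 97.] 632
 c [ 376. -361.] ang 7.8 size [63. 97.] 631
```

View pics/s4.png

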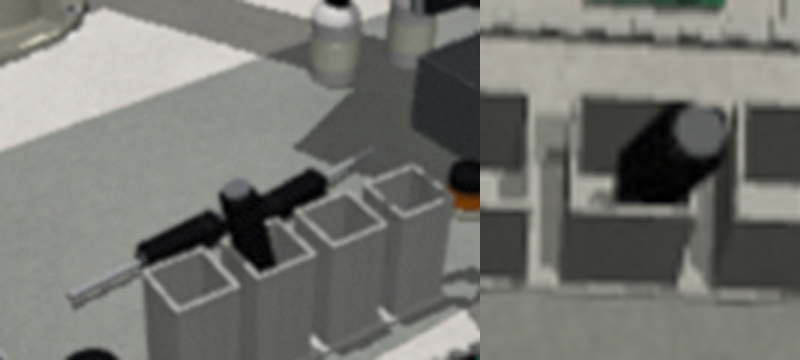

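C stands in cup 2, leaning slightly toward -y. I'll unpitch and go to driver B, whose position hasn't changed.

send_rows(moves=[[[-0.0146, -0.0032, 0, 0.118, -0.0316, 0, 1], [-0.0146, -0.0032, 0, 0.118, -0.0316, 0, 1], [-0.0146, -0.0032, 0, 0.118, -0.0316, 0, 1], [-0.0146, -0.0032, 0, 0.118, -0.0316, 0, 1], [-0.0146, -0.0032, 0, 0.118, -0.0316, 0, 1], [-0.0146, -0.0032, 0, 0.118, -0.0316, 0, 1], [-0.0146, -0.0032, 0, 0.118, -0.0316, 0, 1], [-0.0146, -0.0032, 0, 0.118, -0.0316, 0, 1], [-0.0146, -0.0032, 0, 0.118, -0.0316, 0, 1], [-0.0146, -0.0032, 0, 0.118, -0.0316, 0, 1]]])

```text
clock: 12.2
eef_pos: [568.7, -14.8, 323.9]
tcp_rot: [3.141, 0.237, 1.312]
contact_force: [-0.4, -1.8, -0.3]
opening: 1.0
grasp_force: 0.0
```

send_rows(moves=[[[-0.0146, -0.0032, 0, 0.118, -0.0316, 0, 1], [-0.0146, -0.0032, 0, 0.118, -0.0316, 0, 1], [0, 0, -0.03, 0, 0, 0.0785, 1], [0, 0, -0.03, 0, 0, 0.0785, 1], [0, 0, -0.03, 0, 0, 0.0785, 1], [0, 0, -0.03, 0, 0, 0.0785, 1], [0, 0, -0.03, 0, 0, 0, 1], [0, 0, -0.03, 0, 0, 0, 1], [0, 0, 0, 0, 0, 0, 1]]])

```text
clock: 13.1
eef_pos: [537.1, -21.6, 139.7]
tcp_rot: [-3.134, -0.003, 1.626]
contact_force: [-0.6, -0.8, -0.2]
opening: 0.995
grasp_force: 0.0
```

```bash
cat > wl.py <<'E'
from h import *
from scipy.spatial.transform import Rotation as Ro
def wrist():
    s=sense(); f=grab_frame("wrist"); T=np.eye(4); T[:3,:3]=Ro.from_euler("xyz",s["tcp_rot"]).as_matrix(); T[:3,3]=s["eef_pos"]
    C=T@np.array(f["T_tool_cam"]); V=np.linalg.inv(C)
    f["rvec"]=cv2.Rodrigues(V[:3,:3])[0]; f["tvec"]=V[:3,3]; return s,f
if __name__=="__main__":
    s,f=wrist(); print(s["clock"],s["qpos"].round(3),s["eef_pos"].round(1),s["tcp_rot"].round(3),s["contact_force"].round(1),s["opening"])
    V=f["img"].max(2)
    for b in blobs(V<62,1500,40000):
        c,a,z,_=rect(f,b,20); ys,xs=np.nonzero(b); print("px",xs.min(),xs.max(),ys.min(),ys.max(),c.round(1),round(a,1),np.round(z))
E
python3 wl.py
```

```text
13.1 [-0.044  0.355  1.91   0.003  0.885 -0.102] [537.1 -21.6 139.7] [-3.134e+00 -3.000e-03  1.626e+00] [-0.6 -0.8 -0.2] 0.9946320595283853
px 319 364 0 136 [545.4  66.3] 98.6 [25. 86.]
px 308 342 179 288 [540.3 -53.2] 92.8 [25. 89.]
```

send_rows(moves=[[[0.002, 0.0015, -0.02, 0, 0, 0, 1], [0, 0, -0.03, 0, 0, 0, 1], [0, 0, -0.03, 0, 0, 0, 1], [0, 0, -0.02, 0, 0, 0, 1], [0, 0, -0.015, 0, 0, 0, 1], [0, 0, 0, 0, 0, 0, -1], [0, 0, 0, 0, 0, 0, -1], [0, 0, 0, 0, 0, 0, -1], [0, 0, 0, 0, 0, 0, -1], [0, 0, 0, 0, 0, 0, -1]]])

```text
clock: 14.15
eef_pos: [542.2, -20.9, 29.7]
tcp_rot: [3.14, -0.002, 1.625]
contact_force: [-1.4, -0.5, 10.1]
opening: 0.286
grasp_force: 58.8
```

send_rows(moves=[[[0, 0, 0, 0, 0, 0, -1], [0, 0, 0, 0, 0, 0, -1], [0, 0, 0, 0, 0, 0, -1]]])

```text
clock: 14.45
eef_pos: [542.2, -21.0, 29.7]
tcp_rot: [3.14, -0.002, 1.625]
contact_force: [-1.2, 0.3, 9.0]
opening: 0.288
grasp_force: 58.8
```

```bash
python3 - <<'E'
from path import *
for az in (15,20,30): print("AZ",az);run([539,-20,24],273,-1,180+az,[690,0,320],zl=200)
E
```

```text
AZ 15
grasp [-0.04  0.48  2.03 -0.    0.63 -0.09] 0.0
 yaw [-0.04  0.26  1.87 -0.    1.    0.36] 0.0
 yaw [-0.04  0.26  1.87  0.    1.    0.82] 0.0
 yaw [-0.04  0.26  1.87 -0.    1.    1.27] 0.0
 pitch [-0.08  0.17  1.97  0.13  0.75  1.15] 0.0
 pitch [-0.13  0.11  2.08  0.41  0.49  0.86] 0.0
 pitch [-0.18  0.09  2.19  1.19  0.33  0.07] 0.0
 pitch [-0.22  0.13  2.29  2.11  0.49 -0.85] 0.0
 pitch [-0.24  0.23  2.36  2.47  0.84 -1.22] 0.0
 pitch [-0.23  0.38  2.38  2.62  1.23 -1.38] 0.0
pitch axis [ 0.259 -0.966  0.   ]
AZ 20
grasp [-0.04  0.48  2.03 -0.    0.63 -0.09] 0.0
 yaw [-0.04  0.26  1.87 -0.    1.    0.34] 0.0
 yaw [-0.04  0.26  1.87 -0.    1.    0.76] 0.0
 yaw [-0.04  0.26  1.87  0.    1.    1.18] 0.0
 pitch [-0.09  0.18  1.97  0.16  0.77  1.02] 0.0
 pitch [-0.16  0.12  2.07  0.49  0.54  0.69] 0.0
 pitch [-0.22  0.1   2.17  1.2   0.42 -0.02] 0.0
 pitch [-0.27  0.15  2.26  1.93  0.57 -0.76] 0.0
 pitch [-0.3   0.25  2.33  2.29  0.89 -1.14] 0.0
 pitch [-0.29  0.4   2.34  2.46  1.25 -1.32] 0.0
pitch axis [ 0.342 -0.94   0.   ]
AZ 30
grasp [-0.04  0.48  2.03 -0.    0.63 -0.09] 0.0
 yaw [-0.04  0.26  1.87 -0.    1.    0.28] 0.0
 yaw [-0.04  0.26  1.87 -0.    1.    0.64] 0.0
 yaw [-0.04  0.26  1.87 -0.    1.    1.01] 0.0
 pitch [-0.12  0.19  1.95  0.22  0.8   0.79] 0.0
 pitch [-0.21  0.14  2.04  0.6   0.64  0.41] 0.0
 pitch [-0.3   0.14  2.13  1.15  0.6  -0.15] 0.0
 pitch [-0.36  0.19  2.2   1.66  0.74 -0.67] 0.0
 pitch [-0.4   0.29  2.25  1.99  1.   -1.01] 0.0
 pitch [-0.39  0.43  2.26  2.18  1.3  -1.21] 0.0
pitch axis [ 0.5   -0.866  0.   ]
```

send_rows(moves=[[[0, 0, 0.02, 0, 0, 0, -1], [0, 0, 0.03, 0, 0, 0, -1], [0, 0, 0.025, 0, 0, -0.122, -1], [0, 0, 0.025, 0, 0, -0.122, -1], [0, 0, 0.025, 0, 0, -0.122, -1], [0, 0, 0.025, 0, 0, -0.122, -1], [0, 0, 0.025, 0, 0, -0.122, -1], [0, 0, 0.025, 0, 0, -0.122, -1], [0, 0, 0.005, 0, 0, -0.122, -1], [0, 0, 0, 0, 0, -0.122, -1]]])

```text
clock: 15.45
eef_pos: [542.2, -21.0, 235.4]
tcp_rot: [3.14, -0.005, 0.644]
contact_force: [-1.1, -0.4, -1.1]
opening: 0.287
grasp_force: 59.5
```

send_rows(moves=[[[0, 0, 0, 0, 0, -0.124, -1], [0.0082, 0.0009, 0.0045, 0.0417, -0.0722, 0, -1], [0.0082, 0.0009, 0.0045, 0.0417, -0.0722, 0, -1], [0.0082, 0.0009, 0.0045, 0.0417, -0.0722, 0, -1], [0.0082, 0.0009, 0.0045, 0.0417, -0.0722, 0, -1], [0.0082, 0.0009, 0.0045, 0.0417, -0.0722, 0, -1], [0.0082, 0.0009, 0.0045, 0.0417, -0.0722, 0, -1], [0.0082, 0.0009, 0.0045, 0.0417, -0.0722, 0, -1], [0.0082, 0.0009, 0.0045, 0.0417, -0.0722, 0, -1], [0.0082, 0.0009, 0.0045, 0.0417, -0.0722, 0, -1]]])

```text
clock: 16.45
eef_pos: [615.4, -13.1, 274.9]
tcp_rot: [3.138, -0.757, 0.527]
contact_force: [0.8, 1.6, -1.6]
opening: 0.288
grasp_force: 59.6
```

send_rows(moves=[[[0.0082, 0.0009, 0.0045, 0.0417, -0.0722, 0, -1], [0.0082, 0.0009, 0.0045, 0.0417, -0.0722, 0, -1], [0.0082, 0.0009, 0.0045, 0.0417, -0.0722, 0, -1], [0.0082, 0.0009, 0.0045, 0.0417, -0.0722, 0, -1], [0.0082, 0.0009, 0.0045, 0.0417, -0.0722, 0, -1], [0.0082, 0.0009, 0.0045, 0.0417, -0.0722, 0, -1], [0.0082, 0.0009, 0.0045, 0.0417, -0.0722, 0, -1], [0.0082, 0.0009, 0.0045, 0.0417, -0.0722, 0, -1], [0.0082, 0.0009, 0.0045, 0.0417, -0.0722, 0, -1], [0, 0, 0, 0, 0, 0, -1]]])

```text
clock: 17.45
eef_pos: [689.2, -4.8, 312.7]
tcp_rot: [-3.134, -1.503, 0.517]
contact_force: [-0.1, -0.5, -0.7]
opening: 0.288
grasp_force: 59.7
```

```bash
python3 - <<'E'
from h import *
from scipy.spatial.transform import Rotation as Ro
s=sense(); print(s["clock"],s["qpos"].round(3),s["eef_pos"].round(1),s["contact_force"].round(1),s["opening"],s["grasp_force"])
print(Ro.from_euler("xyz",s["tcp_rot"]).as_matrix().round(3))
f=grab_frame("top"); g=grab_frame("scene"); np.save("g5.npy",g,allow_pickle=True); np.save("f5.npy",f,allow_pickle=True)
A=cv2.resize(g["img"][120:240,270:430],(480,360),interpolation=cv2.INTER_CUBIC); B=cv2.resize(f["img"][110:170,270:400],(780,360),interpolation=cv2.INTER_CUBIC)
cv2.imwrite("pics/s5.png",np.hstack([A,B[:,200:520]])[...,::-1])
E
```

```text
17.45 [-0.393  0.476  2.176  2.137  1.219 -1.162] [689.2  -4.8 312.7] [-0.1 -0.5 -0.7] 0.2882394340240652 59.714478850364685
[[ 0.059  0.5    0.864]
 [ 0.034 -0.866  0.499]
 [ 0.998 -0.    -0.068]]
```

View pics/s5.png

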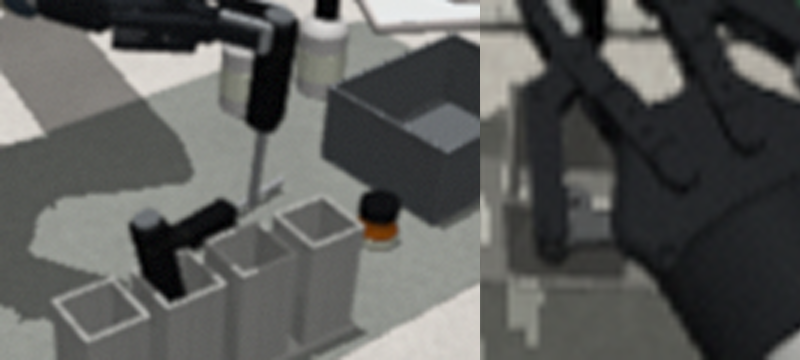

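The scene view shows B pitched upright above cup 3, with the tip at crop (254,203) and the handle bottom at (262,130). C stands in cup 2, and the view of cup 3 (250,250) is clear.

```bash
python3 - <<'E'
from h import *
g=np.load("g5.npy",allow_pickle=True).item()
print("tip",cast(g,(354.7,187.7),158),"hb",cast(g,(357.3,163.3),233),"top",cast(g,(364.3,124),327))
for u in ((212,250),(238,275),(295,247),(262,222)): print("rim3",cast(g,(270+u[0]/3,120+u[1]/3),116).round())
E
```

```text
tip [6.96320957e+02 5.91306390e-01 1.58000000e+02] hb [706.3179448  -6.1705441 233.       ] top [710.2615884    1.26074984 327.        ]
rim3 [683. -29. 116.]
rim3 [719. -32. 116.]
rim3 [718.  28. 116.]
rim3 [677.  28. 116.]
```

send_rows(moves=[[[0, 0, -0.025, 0, 0, 0, -1], [0, 0, -0.025, 0, 0, 0, -1], [-0.001, 0, -0.025, 0, 0, 0, -1], [-0.001, 0, -0.025, 0, 0, 0, -1], [0, 0, -0.02, 0, 0, 0, -1], [0, 0, -0.01, 0, 0, 0, -1], [0, 0, 0, 0, 0, 0, -1]]])

```text
clock: 18.25
eef_pos: [687.0, -4.6, 183.8]
tcp_rot: [3.131, -1.502, 0.535]
contact_force: [-0.3, 0.0, 0.2]
opening: 0.284
grasp_force: 59.7
```

send_rows(moves=[[[0, 0, -0.008, 0, 0, 0, -1], [0, 0, -0.006, 0, 0, 0, -1], [0, 0, 0, 0, 0, 0, -1], [0, 0, 0, 0, 0, 0, -0.2], [0, 0, 0, 0, 0, 0, 0], [0, 0, 0, 0, 0, 0, 0], [0, 0, 0, 0, 0, 0, 0], [0, 0, 0, 0, 0, 0, 0]]])

```text
clock: 19.05
eef_pos: [687.1, -4.7, 170.5]
tcp_rot: [3.119, -1.503, 0.547]
contact_force: [-0.2, 0.2, 0.6]
opening: 0.502
grasp_force: 0.0
```

send_rows(moves=[[[-0.009, -0.005, 0.001, 0, 0, 0, 0], [-0.013, -0.0075, 0.001, 0, 0, 0, 0], [-0.017, -0.01, 0.001, 0, 0, 0, 0], [-0.017, -0.01, 0.001, 0, 0, 0, 0], [-0.017, -0.01, 0.001, 0, 0, 0, 0], [-0.017, -0.01, 0.03, 0, 0, 0, 0], [0, 0, 0.04, 0, 0, 0, 0.5], [0, 0, 0.04, 0, 0, 0, 1], [0, 0, 0.02, 0, 0, 0, 1]]])

```text
clock: 19.95
eef_pos: [596.0, -58.1, 308.0]
tcp_rot: [3.095, -1.504, 0.569]
contact_force: [-0.2, 0.3, -0.4]
opening: 0.98
grasp_force: 0.0
```

```bash
python3 - <<'E'
from h import *
s=sense(); print(s["clock"],s["qpos"].round(3),s["eef_pos"].round(1),s["contact_force"].round(1),s["opening"])
f=grab_frame("top"); g=grab_frame("scene"); look(f)
A=cv2.resize(g["img"][120:240,270:430],(480,360),interpolation=cv2.INTER_CUBIC); B=cv2.resize(f["img"][110:170,270:400],(780,360),interpolation=cv2.INTER_CUBIC)
cv2.imwrite("pics/s6.png",np.hstack([A,B[:,200:520]])[...,::-1])
E
```

```text
19.95 [-0.615  0.443  2.295  1.948  1.344 -1.2  ] [596.  -58.1 308. ] [-0.2  0.3 -0.4] 0.9799471160577626
dark:
 px 315.0 135.0 c [722.   7.] ang 89.5 size [29. 30.] 104
 px 352.0 138.0 c [703. -92.] ang 178.2 size [52. 66.] 238
 px 380.0 138.0 c [ 716. -169.] ang 172.8 size [12. 39.] 49
 px 158.0 172.0 c [598. 389.] ang 92.2 size [159. 201.] 1256
 px 199.0 198.0 c [539. 334.] ang 130.9 size [145. 262.] 762
 px 240.0 163.0 c [648. 212.] ang 1.0 size [38. 40.] 181
 px 484.0 187.0 c [ 572. -448.] ang 3.6 size [  4. 144.] 74
 px 294.0 200.0 c [545.  67.] ang 97.6 size [27. 88.] 323
 px 379.0 228.0 c [ 467. -161.] ang 127.4 size [20. 28.] 53
 px 168.0 256.0 c [401. 392.] ang 89.2 size [28. 39.] 147
 px 321.0 276.0 c [349.  -7.] ang 144.5 size [ 11. 133.] 184
 px 465.0 267.0 c [ 361. -380.] ang 30.9 size [ 7. 78.] 58
 px 210.0 264.0 c [378. 285.] ang 135.5 size [32. 32.] 137
green:
 c [ 389. -359.] ang 7.3 size [63. 70.] 241
```

View pics/s6.png

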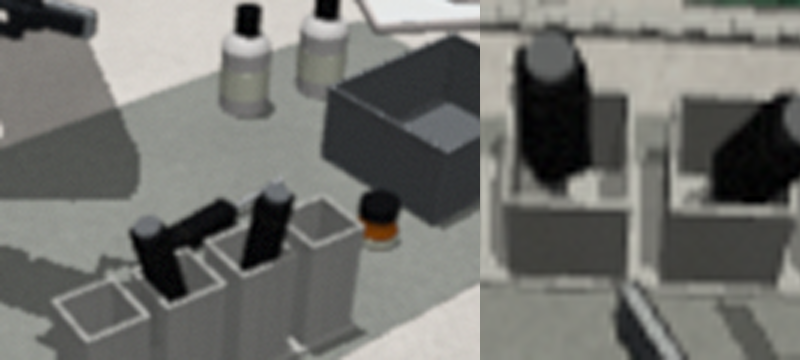

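B stands in cup 3 with its top at crop (277,190), leaning a little toward +y, and C is unchanged. I'll go to driver A, which is still at (545,67) at 98°.

send_rows(moves=[[[-0.0025, 0.0051, 0, -0.0417, 0.0722, 0, 1], [-0.0025, 0.0051, 0, -0.0417, 0.0722, 0, 1], [-0.0025, 0.0051, 0, -0.0417, 0.0722, 0, 1], [-0.0025, 0.0051, 0, -0.0417, 0.0722, 0, 1], [-0.0025, 0.0051, 0, -0.0417, 0.0722, 0, 1], [-0.0025, 0.0051, 0, -0.0417, 0.0722, 0, 1], [-0.0025, 0.0051, 0, -0.0417, 0.0722, 0, 1], [-0.0025, 0.0051, 0, -0.0417, 0.0722, 0, 1], [-0.0025, 0.0051, 0, -0.0417, 0.0722, 0, 1], [-0.0025, 0.0051, 0, -0.0417, 0.0722, 0, 1]]])

```text
clock: 21.05
eef_pos: [570.7, -6.8, 303.3]
tcp_rot: [-3.142, -0.663, 0.525]
contact_force: [-0.7, 0.1, 0.5]
opening: 0.996
grasp_force: 0.0
```

send_rows(moves=[[[-0.0025, 0.0051, 0, -0.0417, 0.0722, 0, 1], [-0.0025, 0.0051, 0, -0.0417, 0.0722, 0, 1], [-0.0025, 0.0051, 0, -0.0417, 0.0722, 0, 1], [-0.0025, 0.0051, 0, -0.0417, 0.0722, 0, 1], [-0.0025, 0.0051, 0, -0.0417, 0.0722, 0, 1], [-0.0025, 0.0051, 0, -0.0417, 0.0722, 0, 1], [-0.0025, 0.0051, 0, -0.0417, 0.0722, 0, 1], [-0.0025, 0.0051, 0, -0.0417, 0.0722, 0, 1], [0, 0, -0.01, 0, 0, 0.12, 1], [0, 0, -0.02, 0, 0, 0.12, 1]]])

```text
clock: 22.05
eef_pos: [552.0, 34.2, 273.8]
tcp_rot: [-3.14, 0.0, 0.772]
contact_force: [-0.1, -0.2, -1.0]
opening: 0.997
grasp_force: 0.0
```

send_rows(moves=[[[0, 0, -0.02, 0, 0, 0.12, 1], [0, 0, -0.02, 0, 0, 0.12, 1], [0, 0, -0.02, 0, 0, 0.12, 1], [0, 0, -0.02, 0, 0, 0.12, 1], [0, 0, -0.02, 0, 0, 0.12, 1], [0, 0, -0.02, 0, 0, 0.12, 1], [0, 0, -0.01, 0, 0, 0.12, 1], [0, 0, -0.01, 0, 0, 0.11, 1], [0, 0, 0, 0, 0, 0, 1]]])

```text
clock: 22.95
eef_pos: [549.4, 33.6, 132.1]
tcp_rot: [-3.134, -0.002, 1.717]
contact_force: [-0.3, 0.1, -0.2]
opening: 0.999
grasp_force: 0.0
```

```bash
python3 wl.py
```

```text
22.95 [ 0.057  0.383  1.887  0.002  0.879 -0.091] [549.4  33.6 132.1] [-3.134e+00 -2.000e-03  1.717e+00] [-0.3  0.1 -0.2] 0.9992473496352138
px 306 343 81 212 [545.4  68.6] 97.7 [25. 90.]
```

send_rows(moves=[[[0.0005, 0.002, -0.02, 0, 0, 0, 1], [0, 0, -0.03, 0, 0, 0, 1], [0, 0, -0.03, 0, 0, 0, 1], [0, 0, -0.02, 0, 0, 0, 1], [0, 0, -0.014, 0, 0, 0, 1], [0, 0, 0, 0, 0, 0, -1], [0, 0, 0, 0, 0, 0, -1], [0, 0, 0, 0, 0, 0, -1], [0, 0, 0, 0, 0, 0, -1], [0, 0, 0, 0, 0, 0, -1]]])

```text
clock: 24.0
eef_pos: [553.3, 36.6, 22.6]
tcp_rot: [3.14, -0.002, 1.715]
contact_force: [-1.3, -0.1, 7.0]
opening: 0.289
grasp_force: 58.6
```

send_rows(moves=[[[0, 0, 0, 0, 0, 0, -1], [0, 0, 0, 0, 0, 0, -1], [0, 0, 0.02, 0, 0, 0, -1], [0, 0, 0.03, 0, 0, 0, -1], [0, 0, 0.03, 0, 0, -0.1, -1], [0, 0, 0.03, 0, 0, -0.1, -1], [0, 0, 0.04, 0, 0, -0.1, -1], [0, 0, 0.04, 0, 0, -0.11, -1], [0, 0, 0.03, 0, 0, 0, -1]]])

```text
clock: 24.9
eef_pos: [553.0, 36.6, 244.6]
tcp_rot: [3.139, -0.003, 1.301]
contact_force: [0.1, -0.7, -1.5]
opening: 0.293
grasp_force: 58.8
```

```bash
python3 - <<'E'
from path import *
run([550,36,24],98,1,75,[699,75,310],zl=245)
a=np.radians(-105); z=np.array([np.cos(a),np.sin(a),0]); x=np.array([0,0,-1.]); R=Ro.from_matrix(np.c_[x,np.cross(z,x),z])
print(ik([700,78,172],R,[.4,1,1.3,-1.1,2,.9]))
from h import *
f=grab_frame("top")
print("B top", cast(f,(315,119.2),178).round())
E
```

```text
grasp [ 0.07  0.49  2.    0.    0.65 -0.07] 0.0
 yaw [ 0.07  0.24  1.8  -0.    1.1   0.06] 0.0
 yaw [ 0.07  0.24  1.8  -0.    1.1   0.19] 0.0
 yaw [ 0.07  0.24  1.8  -0.    1.1   0.33] 0.0
 pitch [ 0.21  0.33  1.67 -0.24  1.27  0.56] 0.0
 pitch [ 0.31  0.45  1.55 -0.44  1.46  0.69] 0.0
 pitch [ 0.39  0.57  1.43 -0.6   1.66  0.76] 0.0
 pitch [ 0.44  0.71  1.32 -0.76  1.85  0.77] 0.0
 pitch [ 0.46  0.83  1.23 -0.94  2.03  0.75] 0.0
 pitch [ 0.47  0.95  1.16 -1.14  2.18  0.68] 0.0
pitch axis [-0.966  0.259  0.   ]
(array([ 0.46769639,  1.09874559,  1.172019  , -1.04827445,  2.10572097,
        0.84624182]), np.float64(1.0558854531457958e-11))
B top [712.   8. 178.]
```

send_rows(moves=[[[0.0113, 0.0027, 0.005, -0.1115, 0.0299, 0, -1], [0.0113, 0.0027, 0.005, -0.1115, 0.0299, 0, -1], [0.0113, 0.0027, 0.005, -0.1115, 0.0299, 0, -1], [0.0113, 0.0027, 0.005, -0.1115, 0.0299, 0, -1], [0.0113, 0.0027, 0.005, -0.1115, 0.0299, 0, -1], [0.0113, 0.0027, 0.005, -0.1115, 0.0299, 0, -1], [0.0113, 0.0027, 0.005, -0.1115, 0.0299, 0, -1], [0.0113, 0.0027, 0.005, -0.1115, 0.0299, 0, -1], [0.0113, 0.0027, 0.005, -0.1115, 0.0299, 0, -1], [0.0113, 0.0027, 0.005, -0.1115, 0.0299, 0, -1]]])

```text
clock: 25.95
eef_pos: [666.1, 64.4, 291.9]
tcp_rot: [3.131, 1.155, 1.298]
contact_force: [0.3, -0.4, -0.8]
opening: 0.292
grasp_force: 58.8
```

send_rows(moves=[[[0.0113, 0.0027, 0.005, -0.1115, 0.0299, 0, -1], [0.0113, 0.0027, 0.005, -0.1115, 0.0299, 0, -1], [0.0113, 0.0027, 0.005, -0.1115, 0.0299, 0, -1], [0, 0, 0, 0, 0, 0, -1], [0, 0, 0, 0, 0, 0, -1]]])

```text
clock: 26.45
eef_pos: [699.3, 71.7, 305.2]
tcp_rot: [3.107, 1.496, 1.274]
contact_force: [0.9, -0.0, 0.2]
opening: 0.294
grasp_force: 58.9
```

```bash
python3 - <<'E'
from h import *
from scipy.spatial.transform import Rotation as Ro
s=sense(); print(s["clock"],s["qpos"].round(3),s["eef_pos"].round(1),s["contact_force"].round(1),s["opening"],s["grasp_force"])
print(Ro.from_euler("xyz",s["tcp_rot"]).as_matrix().round(3))
f=grab_frame("top"); g=grab_frame("scene"); np.save("g7.npy",g,allow_pickle=True)
A=cv2.resize(g["img"][110:230,290:450],(800,600),interpolation=cv2.INTER_CUBIC)
cv2.imwrite("pics/s7.png",A[...,::-1])
E
```

```text
26.45 [ 0.455  0.965  1.104 -1.103  2.142  0.669] [699.3  71.7 305.2] [ 0.9 -0.   0.2] 0.2940587944257464 58.8579261302948
[[ 0.022  0.966 -0.259]
 [ 0.071 -0.26  -0.963]
 [-0.997  0.003 -0.075]]
```

View pics/s7.png

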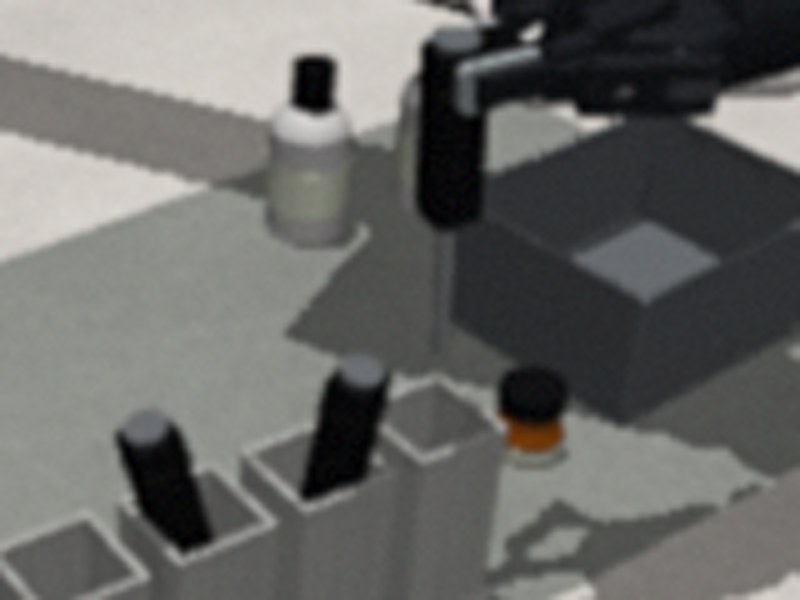

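The view shows A upright with its tip at crop (437,355), above cup 4 with rim centre at (438,424). I'll check the offset.

```bash
python3 - <<'E'
from h import *
g=np.load("g7.npy",allow_pickle=True).item()
P=lambda u,z:cast(g,(290+u[0]/5,110+u[1]/5),z).round(1)
print("tip",P((437,355),150),"hb",P((450,218),225),"top",P((455,38),319))
for u in ((385,425),(428,460),(500,432),(437,380)): print("rim4",P(u,116))
E
```

```text
tip [698.5  71.4 150. ] hb [694.8  73.1 225. ] top [695.7  62.2 319. ]
rim4 [694.4  45.  116. ]
rim4 [727.6  43.4 116. ]
rim4 [731.4  87.5 116. ]
rim4 [680.8  92.1 116. ]
```

send_rows(moves=[[[0.002, -0.001, -0.02, 0, 0, 0, -1], [0.001, -0.001, -0.025, 0, 0, 0, -1], [0, 0, -0.025, 0, 0, 0, -1], [0, 0, -0.025, 0, 0, 0, -1], [0, 0, -0.02, 0, 0, 0, -1], [0, 0, -0.005, 0, 0, 0, -1], [0, 0, 0, 0, 0, 0, -1]]])

```text
clock: 27.25
eef_pos: [702.1, 69.5, 184.7]
tcp_rot: [3.117, 1.5, 1.284]
contact_force: [0.6, -0.3, -0.4]
opening: 0.292
grasp_force: 58.9
```

send_rows(moves=[[[0, 0, -0.008, 0, 0, 0, -1], [0, 0, -0.005, 0, 0, 0, -1], [0, 0, 0, 0, 0, 0, -1]]])

```text
clock: 27.55
eef_pos: [702.4, 69.7, 173.1]
tcp_rot: [3.094, 1.498, 1.261]
contact_force: [-1.0, 0.1, -1.6]
opening: 0.289
grasp_force: 58.9
```

send_rows(moves=[[[0, 0, 0, 0, 0, 0, -0.2], [0, 0, 0, 0, 0, 0, 0], [0, 0, 0, 0, 0, 0, 0], [0, 0, 0, 0, 0, 0, 0], [0.002, 0.01, 0.001, 0, 0, 0, 0], [0.004, 0.016, 0.001, 0, 0, 0, 0], [0.005, 0.019, 0.001, 0, 0, 0, 0], [0.005, 0.019, 0.001, 0, 0, 0, 0], [0.005, 0.019, 0.001, 0, 0, 0, 0], [0, 0, 0.03, 0, 0, 0, 0]]])

```text
clock: 28.55
eef_pos: [722.5, 155.2, 203.9]
tcp_rot: [-3.112, 1.502, 1.34]
contact_force: [-0.7, -0.2, 0.2]
opening: 0.503
grasp_force: 0.0
```

send_rows(moves=[[[0, 0, 0.04, 0, 0, 0, 1], [0, 0, 0.04, 0, 0, 0, 1], [0, 0, 0.04, 0, 0, 0, 1], [-0.013, -0.01, 0, 0.1115, -0.0299, 0, 1], [-0.013, -0.01, 0, 0.1115, -0.0299, 0, 1], [-0.013, -0.01, 0, 0.1115, -0.0299, 0, 1], [-0.013, -0.01, 0, 0.1115, -0.0299, 0, 1], [-0.013, -0.01, 0, 0.1115, -0.0299, 0, 1], [-0.013, -0.01, 0, 0.1115, -0.0299, 0, 1], [-0.013, -0.01, 0, 0.1115, -0.0299, 0, 1]]])

```text
clock: 29.55
eef_pos: [632.2, 83.4, 329.1]
tcp_rot: [3.137, 0.685, 1.304]
contact_force: [-0.1, -0.1, 0.9]
opening: 0.999
grasp_force: 0.0
```

send_rows(moves=[[[-0.013, -0.01, 0, 0.1115, -0.0299, 0, 1], [-0.013, -0.01, 0, 0.1115, -0.0299, 0, 1], [-0.013, -0.01, 0, 0.1115, -0.0299, 0, 1], [-0.013, -0.01, 0, 0.1115, -0.0299, 0, 1], [-0.013, -0.01, 0, 0.1115, -0.0299, 0, 1], [-0.013, -0.01, 0, 0.1115, -0.0299, 0, 1], [-0.014, -0.025, 0, 0, 0, -0.1, 1], [-0.014, -0.025, 0, 0, 0, -0.1, 1], [-0.014, -0.025, 0, 0, 0, -0.1, 1], [-0.014, -0.025, 0, 0, 0, -0.1, 1]]])

```text
clock: 30.55
eef_pos: [498.0, -78.0, 329.0]
tcp_rot: [3.141, -0.002, 0.902]
contact_force: [0.6, -0.9, 1.3]
opening: 1.001
grasp_force: 0.0
```

```bash
python3 - <<'E'
from h import *
s=sense(); print(s["clock"],s["qpos"].round(3),s["eef_pos"].round(1),s["tcp_rot"].round(3),s["opening"])
f=grab_frame("top"); g=grab_frame("scene"); look(f)
A=cv2.resize(g["img"][140:260,240:420],(800,533),interpolation=cv2.INTER_CUBIC)
cv2.imwrite("pics/s8.png",A[...,::-1]); np.save("f8.npy",f,allow_pickle=True); np.save("g8.npy",g,allow_pickle=True)
E
```

```text
30.55 [-0.16   0.088  1.79   0.002  1.262  0.508] [498. -78. 329.] [ 3.141e+00 -2.000e-03  9.020e-01] 1.0007529956862682
dark:
 px 293.0 135.0 c [724.  67.] ang 89.5 size [26. 30.] 106
 px 316.0 135.0 c [722.   7.] ang 89.5 size [29. 30.] 105
 px 418.0 209.0 c [ 562. -266.] ang 174.8 size [ 45. 348.] 1496
 px 158.0 172.0 c [598. 389.] ang 92.1 size [159. 202.] 1264
 px 199.0 199.0 c [539. 334.] ang 130.9 size [147. 262.] 769
 px 240.0 163.0 c [648. 213.] ang 44.4 size [38. 42.] 185
 px 484.0 187.0 c [ 572. -448.] ang 3.6 size [  4. 144.] 76
 px 354.0 200.0 c [527. -99.] ang 156.4 size [101. 111.] 466
 px 168.0 256.0 c [400. 393.] ang 75.4 size [29. 40.] 150
 px 453.0 262.0 c [ 375. -349.] ang 7.5 size [ 7. 39.] 43
 px 210.0 264.0 c [379. 284.] ang 89.2 size [28. 37.] 140
 px 421.0 279.0 c [ 337. -263.] ang 168.5 size [ 8. 57.] 48
 px 334.0 283.0 c [327. -40.] ang 89.2 size [15. 39.] 55
green:
 c [ 426. -228.] ang 177.2 size [ 8. 56.] 71
 c [ 376. -361.] ang 7.8 size [63. 96.] 623
```

send_rows(moves=[[[-0.0112, -0.0224, -0.016, 0, 0, -0.105, 1], [-0.0112, -0.0224, -0.016, 0, 0, -0.105, 1], [-0.0112, -0.0224, -0.016, 0, 0, -0.105, 1], [-0.0112, -0.0224, -0.016, 0, 0, -0.105, 1], [-0.0112, -0.0224, -0.016, 0, 0, -0.105, 1], [-0.0112, -0.0224, -0.016, 0, 0, -0.105, 1], [-0.0112, -0.0224, -0.016, 0, 0, -0.105, 1], [-0.0112, -0.0224, -0.016, 0, 0, -0.105, 1], [0, 0, 0, 0, 0, 0, 1], [0, 0, 0, 0, 0, 0, 1]]])

```text
clock: 31.65
eef_pos: [409.4, -256.3, 200.4]
tcp_rot: [-3.141, -0.002, 0.067]
contact_force: [0.4, 0.9, -0.0]
opening: 0.998
grasp_force: 0.0
```

```bash
cat > wb.py <<'E'
from wl import *
s,f=wrist(); print(s["clock"],s["qpos"].round(3),s["eef_pos"].round(1),s["tcp_rot"].round(3),s["contact_force"].round(1),s["opening"])
hsv=cv2.cvtColor(f["img"],cv2.COLOR_RGB2HSV); m=(hsv[...,0]>40)&(hsv[...,0]<90)&(hsv[...,1]>90)
m=cv2.morphologyEx(m.astype(np.uint8),cv2.MORPH_CLOSE,np.ones((25,25)))
for b in blobs(m,2000,90000):
    c,a,z,_=rect(f,b,5); ys,xs=np.nonzero(b); print("px",xs.min(),xs.max(),ys.min(),ys.max(),c.round(1),round(a,1),np.round(z))
E
python3 wb.py
```

```text
31.65 [-0.564  0.188  1.978  0.002  0.973  0.938] [ 409.4 -256.3  200.4] [-3.141e+00 -2.000e-03  6.700e-02] [ 0.4  0.9 -0. ] 0.9982957442458111
px 291 357 122 222 [ 406.7 -256.8] 2.7 [61. 96.]
px 394 460 162 259 [ 375.  -359.9] 7.9 [62. 97.]
```

send_rows(moves=[[[-0.002, -0.0005, -0.03, 0, 0, 0, 1], [0, 0, -0.04, 0, 0, 0, 1], [0, 0, -0.04, 0, 0, 0, 1], [0, 0, -0.03, 0, 0, 0, 1], [0, 0, -0.015, 0, 0, 0, 1], [0, 0, -0.008, 0, 0, 0, 1], [0, 0, 0, 0, 0, 0, -1], [0, 0, 0, 0, 0, 0, -1], [0, 0, 0, 0, 0, 0, -1], [0, 0, 0, 0, 0, 0, -1]]], grip_force=50)

```text
clock: 32.7
eef_pos: [407.5, -257.4, 38.2]
tcp_rot: [3.141, -0.004, 0.065]
contact_force: [-0.1, 0.3, -0.2]
opening: 0.331
grasp_force: 0.0
```

send_rows(moves=[[[0, 0, 0, 0, 0, 0, -1], [0, 0, 0, 0, 0, 0, -1], [0, 0, 0, 0, 0, 0, -1], [0, 0, 0.02, 0, 0, 0, -1], [0, 0, 0.03, 0, 0, 0, -1], [0, 0, 0.03, 0, 0, 0, -1], [0, 0, 0.04, 0, 0, 0, -1], [0, 0, 0.04, 0, 0, 0, -1], [0, 0, 0.04, 0, 0, 0, -1]]])

```text
clock: 33.6
eef_pos: [406.4, -256.9, 239.2]
tcp_rot: [-3.141, -0.003, 0.065]
contact_force: [0.8, -1.3, -0.6]
opening: 0.246
grasp_force: 49.6
```

```bash
python3 - <<'E'
from h import *
s=sense(); print(s["clock"],s["qpos"].round(3),s["eef_pos"].round(1),s["tcp_rot"].round(3),s["contact_force"].round(1),s["opening"],s["grasp_force"])
f=grab_frame("top"); look(f)
E
```

```text
33.6 [-0.568  0.136  1.944  0.002  1.06   0.937] [ 406.4 -256.9  239.2] [-3.141e+00 -3.000e-03  6.500e-02] [ 0.8 -1.3 -0.6] 0.24582296946676535 49.582622051239014
dark:
 px 293.0 135.0 c [724.  67.] ang 89.5 size [26. 30.] 105
 px 315.0 135.0 c [722.   7.] ang 89.5 size [29. 30.] 104
 px 352.0 138.0 c [703. -92.] ang 178.2 size [52. 66.] 237
 px 380.0 138.0 c [ 717. -168.] ang 172.8 size [15. 39.] 49
 px 397.0 157.0 c [ 662. -215.] ang 177.6 size [49. 54.] 293
 px 158.0 172.0 c [598. 389.] ang 92.2 size [159. 202.] 1258
 px 199.0 198.0 c [539. 334.] ang 130.9 size [145. 262.] 761
 px 240.0 163.0 c [648. 212.] ang 1.0 size [38. 40.] 183
 px 445.0 221.0 c [ 509. -340.] ang 148.3 size [ 71. 245.] 833
 px 168.0 256.0 c [401. 392.] ang 89.2 size [28. 39.] 146
 px 210.0 264.0 c [378. 285.] ang 135.5 size [32. 32.] 136
green:
 c [ 463. -303.] ang 92.5 size [36. 67.] 241
 c [ 389. -287.] ang 5.0 size [26. 51.] 148
```

send_rows(moves=[[[0.0088, 0.033, 0, 0, 0, 0, -1], [0.0088, 0.033, 0, 0, 0, 0, -1], [0.0088, 0.033, 0, 0, 0, 0, -1], [0.0088, 0.033, 0, 0, 0, 0, -1], [0.0088, 0.033, 0, 0, 0, 0, -1], [0.0088, 0.033, 0, 0, 0, 0, -1], [0.0088, 0.033, 0, 0, 0, 0, -1], [0.0088, 0.033, 0, 0, 0, 0, -1], [0.0088, 0.033, 0, 0, 0, 0, -1], [0.0088, 0.033, 0, 0, 0, 0, -1]]])

```text
clock: 34.65
eef_pos: [494.9, 74.3, 237.4]
tcp_rot: [-3.141, -0.003, 0.065]
contact_force: [0.4, -1.0, -0.5]
opening: 0.246
grasp_force: 49.7
```

send_rows(moves=[[[0.0088, 0.033, 0, 0, 0, 0, -1], [0.0088, 0.033, 0, 0, 0, 0, -1], [0.0088, 0.033, 0, 0, 0, 0, -1], [0.0088, 0.033, 0, 0, 0, 0, -1], [0.0088, 0.033, 0, 0, 0, 0, -1], [0.0088, 0.033, 0, 0, 0, 0, -1], [0.0088, 0.033, 0, 0, 0, 0, -1], [0.0088, 0.033, 0, 0, 0, 0, -1], [0.0088, 0.033, 0, 0, 0, 0, -1], [0.0088, 0.033, 0, 0, 0, 0, -1]]])

```text
clock: 35.65
eef_pos: [582.9, 404.1, 237.1]
tcp_rot: [-3.141, -0.002, 0.065]
contact_force: [1.2, 0.3, -1.5]
opening: 0.244
grasp_force: 49.7
```

send_rows(moves=[[[0, 0, 0, 0, 0, 0, -1], [0, 0, -0.03, 0, 0, 0, -1], [0, 0, -0.04, 0, 0, 0, -1], [0, 0, -0.04, 0, 0, 0, -1], [0, 0, -0.02, 0, 0, 0, -1], [0, 0, 0, 0, 0, 0, -1]]])

```text
clock: 36.25
eef_pos: [580.6, 400.8, 103.4]
tcp_rot: [3.138, 0.003, 0.065]
contact_force: [-0.4, 0.2, -2.0]
opening: 0.238
grasp_force: 49.7
```

```bash
python3 - <<'E'
from h import *
s=sense(); print(s["clock"],s["qpos"].round(3),s["eef_pos"].round(1),s["tcp_rot"].round(3),s["contact_force"].round(1),s["opening"],s["grasp_force"])
f=grab_frame("top"); I=f["img"][140:230,125:260]; np.save("f9.npy",f,allow_pickle=True)
hsv=cv2.cvtColor(f["img"],cv2.COLOR_RGB2HSV); look(f)
E
```

```text
36.25 [ 6.030e-01  6.220e-01  1.546e+00 -1.000e-03  9.780e-01  2.109e+00] [580.6 400.8 103.4] [3.138e+00 3.000e-03 6.500e-02] [-0.4  0.2 -2. ] 0.23840136577780144 49.683769941329956
dark:
 px 293.0 135.0 c [724.  67.] ang 89.5 size [26. 30.] 105
 px 315.0 135.0 c [722.   7.] ang 89.5 size [29. 30.] 104
 px 348.0 136.0 c [720. -82.] ang 83.5 size [35. 43.] 161
 px 380.0 138.0 c [ 717. -168.] ang 172.8 size [15. 39.] 50
 px 360.0 144.0 c [ 698. -115.] ang 178.2 size [ 6. 57.] 44
 px 397.0 157.0 c [ 661. -215.] ang 141.9 size [47. 58.] 295
 px 172.0 164.0 c [628. 381.] ang 89.4 size [105. 179.] 972
 px 240.0 163.0 c [648. 212.] ang 1.0 size [38. 40.] 183
 px 484.0 187.0 c [ 572. -448.] ang 3.6 size [  4. 144.] 73
 px 453.0 262.0 c [ 374. -349.] ang 7.6 size [ 7. 37.] 41
 px 210.0 264.0 c [379. 284.] ang 89.2 size [28. 37.] 147
green:
 c [595. 416.] ang 2.7 size [ 51. 101.] 298
 c [ 376. -361.] ang 7.8 size [63. 97.] 629
```

send_rows(moves=[[[0, 0, -0.02, 0, 0, 0, -1], [0, 0, -0.02, 0, 0, 0, -1], [0, 0, 0, 0, 0, 0, -1], [0, 0, 0, 0, 0, 0, -0.1], [0, 0, 0, 0, 0, 0, -0.1], [0, 0, 0, 0, 0, 0, -0.1], [0, 0, 0, 0, 0, 0, -0.1], [0, 0, 0.03, 0, 0, 0, -0.1], [0, 0, 0.04, 0, 0, 0, -0.1], [0, 0, 0.05, 0, 0, 0, -0.1]]])

```text
clock: 37.3
eef_pos: [581.9, 402.3, 187.1]
tcp_rot: [3.14, 0.0, 0.065]
contact_force: [1.2, 1.0, -0.7]
opening: 0.45
grasp_force: 0.0
```

send_rows(moves=[[[0, 0, 0.05, 0, 0, 0, 1], [-0.011, -0.038, 0, 0, 0, 0, 1], [-0.011, -0.038, 0, 0, 0, 0, 1], [-0.011, -0.038, 0, 0, 0, 0, 1], [-0.011, -0.038, 0, 0, 0, 0, 1], [-0.011, -0.038, 0, 0, 0, 0, 1], [-0.011, -0.038, 0, 0, 0, 0, 1], [-0.011, -0.038, 0, 0, 0, 0, 1], [-0.011, -0.038, 0, 0, 0, 0, 1], [-0.011, -0.038, 0, 0, 0, 0, 1]]])

```text
clock: 38.3
eef_pos: [483.3, 59.6, 237.9]
tcp_rot: [-3.141, -0.003, 0.066]
contact_force: [1.3, 0.0, 0.4]
opening: 1.001
grasp_force: 0.0
```

send_rows(moves=[[[-0.01, -0.038, 0, 0, 0, 0.007, 1], [-0.01, -0.038, 0, 0, 0, 0.007, 1], [-0.01, -0.038, 0, 0, 0, 0.007, 1], [-0.01, -0.038, 0, 0, 0, 0.007, 1], [-0.01, -0.038, 0, 0, 0, 0.007, 1], [-0.01, -0.038, 0, 0, 0, 0.007, 1], [-0.01, -0.038, 0, 0, 0, 0.007, 1], [-0.01, -0.038, 0, 0, 0, 0.007, 1], [-0.01, -0.038, 0, 0, 0, 0.007, 1], [-0.01, -0.038, 0, 0, 0, 0.007, 1]]])

```text
clock: 39.3
eef_pos: [383.3, -320.7, 237.9]
tcp_rot: [3.141, -0.003, 0.135]
contact_force: [0.4, -0.4, -0.3]
opening: 1.001
grasp_force: 0.0
```

```bash
python3 wb.py; python3 - <<'E'
from h import *
f=grab_frame("top"); look(f)
hsv=cv2.cvtColor(f["img"],cv2.COLOR_RGB2HSV)
m=(hsv[...,0]>40)&(hsv[...,0]<90)&(hsv[...,1]>70); ys,xs=np.nonzero(m[140:225,130:225]); print("crate green",len(xs),xs.mean()+130,ys.mean()+140)
E
```

```text
39.3 [-0.701  0.168  1.909  0.002  1.063  0.733] [ 383.3 -320.7  237.9] [ 3.141e+00 -3.000e-03  1.350e-01] [ 0.4 -0.4 -0.3] 1.0011420949207903
px 330 389 131 219 [ 374.7 -360.5] 7.8 [61. 96.]
dark:
 px 293.0 135.0 c [724.  67.] ang 89.5 size [26. 30.] 104
 px 315.0 135.0 c [722.   7.] ang 89.5 size [29. 30.] 104
 px 348.0 136.0 c [720. -82.] ang 83.5 size [35. 42.] 157
 px 380.0 139.0 c [ 716. -169.] ang 172.8 size [12. 39.] 45
 px 360.0 144.0 c [ 698. -115.] ang 178.2 size [ 5. 57.] 42
 px 397.0 157.0 c [ 662. -215.] ang 177.6 size [49. 54.] 294
 px 158.0 172.0 c [598. 389.] ang 92.2 size [159. 202.] 1256
 px 199.0 198.0 c [539. 334.] ang 130.9 size [145. 262.] 761
 px 240.0 163.0 c [648. 212.] ang 1.0 size [38. 40.] 182
 px 484.0 187.0 c [ 572. -448.] ang 3.6 size [  4. 144.] 72
 px 169.0 204.0 c [537. 398.] ang 89.3 size [ 5. 42.] 43
 px 506.0 217.0 c [ 491. -503.] ang 132.2 size [29. 87.] 258
 px 467.0 251.0 c [ 405. -399.] ang 109.8 size [ 66. 153.] 721
 px 168.0 256.0 c [401. 392.] ang 89.2 size [28. 39.] 146
 px 210.0 264.0 c [378. 285.] ang 135.5 size [32. 32.] 136
green:
 c [585. 405.] ang 2.9 size [63. 98.] 589
 c [ 376. -361.] ang 7.9 size [63. 96.] 445
crate green 492 170.7581300813008 188.6829268292683
```

send_rows(moves=[[[-0.004, -0.02, 0, 0, 0, 0, 1], [-0.004, -0.02, -0.03, 0, 0, 0, 1], [0, 0, -0.04, 0, 0, 0, 1], [0, 0, -0.04, 0, 0, 0, 1], [0, 0, -0.04, 0, 0, 0, 1], [0, 0, -0.03, 0, 0, 0, 1], [0, 0, -0.015, 0, 0, 0, 1], [0, 0, -0.006, 0, 0, 0, 1], [0, 0, 0, 0, 0, 0, -1], [0, 0, 0, 0, 0, 0, -1]]])

```text
clock: 40.4
eef_pos: [376.5, -359.3, 37.2]
tcp_rot: [3.141, -0.003, 0.135]
contact_force: [-0.6, 0.5, 0.7]
opening: 0.692
grasp_force: 0.0
```

send_rows(moves=[[[0, 0, 0, 0, 0, 0, -1], [0, 0, 0, 0, 0, 0, -1], [0, 0, 0, 0, 0, 0, -1], [0, 0, 0, 0, 0, 0, -1], [0, 0, 0, 0, 0, 0, -1], [0, 0, 0.02, 0, 0, 0, -1], [0, 0, 0.03, 0, 0, 0, -1], [0, 0, 0.05, 0, 0, 0, -1], [0, 0, 0.05, 0, 0, 0, -1], [0, 0, 0.05, 0, 0, 0, -1]]])

```text
clock: 41.4
eef_pos: [375.4, -358.7, 238.6]
tcp_rot: [-3.141, -0.002, 0.135]
contact_force: [0.7, -0.5, -0.8]
opening: 0.242
grasp_force: 49.2
```

send_rows(moves=[[[0.0103, 0.0334, 0, 0, 0, -0.005, -1], [0.0103, 0.0334, 0, 0, 0, -0.005, -1], [0.0103, 0.0334, 0, 0, 0, -0.005, -1], [0.0103, 0.0334, 0, 0, 0, -0.005, -1], [0.0103, 0.0334, 0, 0, 0, -0.005, -1], [0.0103, 0.0334, 0, 0, 0, -0.005, -1], [0.0103, 0.0334, 0, 0, 0, -0.005, -1], [0.0103, 0.0334, 0, 0, 0, -0.005, -1], [0.0103, 0.0334, 0, 0, 0, -0.005, -1], [0.0103, 0.0334, 0, 0, 0, -0.005, -1]]])

```text
clock: 42.4
eef_pos: [478.9, -23.6, 236.7]
tcp_rot: [-3.141, -0.003, 0.085]
contact_force: [1.0, -0.8, -0.9]
opening: 0.241
grasp_force: 49.3
```

send_rows(moves=[[[0.0103, 0.0334, 0, 0, 0, -0.005, -1], [0.0103, 0.0334, 0, 0, 0, -0.005, -1], [0.0103, 0.0334, 0, 0, 0, -0.005, -1], [0.0103, 0.0334, 0, 0, 0, -0.005, -1], [0.0103, 0.0334, 0, 0, 0, -0.005, -1], [0.0103, 0.0334, 0, 0, 0, -0.005, -1], [0.0103, 0.0334, 0, 0, 0, -0.005, -1], [0.0103, 0.0334, 0, 0, 0, -0.005, -1], [0.0103, 0.0334, 0, 0, 0, -0.005, -1], [0.0103, 0.0334, 0, 0, 0, -0.005, -1]]])

```text
clock: 43.4
eef_pos: [581.9, 310.3, 236.5]
tcp_rot: [-3.141, -0.002, 0.035]
contact_force: [0.0, 0.2, -0.1]
opening: 0.242
grasp_force: 49.3
```

send_rows(moves=[[[0, 0, 0, 0, 0, 0, -1], [0, 0, -0.03, 0, 0, 0, -1], [0, 0, -0.04, 0, 0, 0, -1], [0, 0, -0.04, 0, 0, 0, -1], [0, 0, -0.03, 0, 0, 0, -1], [0, 0, -0.02, 0, 0, 0, -1], [0, 0, -0.01, 0, 0, 0, -1], [0, 0, 0, 0, 0, 0, -1]]])

```text
clock: 44.2
eef_pos: [581.0, 308.1, 65.3]
tcp_rot: [3.141, -0.0, 0.035]
contact_force: [-0.2, 0.6, -1.4]
opening: 0.244
grasp_force: 49.3
```

send_rows(moves=[[[0, 0, 0, 0, 0, 0, -0.1], [0, 0, 0, 0, 0, 0, -0.1], [0, 0, 0, 0, 0, 0, -0.1], [0, 0, 0, 0, 0, 0, -0.1], [0, 0, 0.03, 0, 0, 0, -0.1], [0, 0, 0.04, 0, 0, 0, -0.1], [0, 0, 0.05, 0, 0, 0, -0.1], [0, 0, 0.05, 0, 0, 0, 1], [0, 0, 0.03, 0, 0, 0, 1], [-0.02, 0, 0, 0, 0, 0, 1]]])

```text
clock: 45.2
eef_pos: [565.5, 310.2, 272.6]
tcp_rot: [-3.137, -0.012, 0.034]
contact_force: [-0.4, 0.4, -0.0]
opening: 0.937
grasp_force: 0.0
```

send_rows(moves=[[[-0.03, -0.004, 0, 0, 0, 0, 1], [-0.03, -0.004, 0, 0, 0, 0, 1], [-0.03, -0.004, 0, 0, 0, 0, 1], [-0.03, -0.004, 0, 0, 0, 0, 1], [-0.03, -0.004, 0, 0, 0, 0, 1], [-0.03, -0.004, 0, 0, 0, 0, 1], [-0.02, -0.004, 0, 0, 0, 0, 1], [0, 0, 0, 0, 0, 0, 1], [0, 0, 0, 0, 0, 0, 1]]])

```text
clock: 46.1
eef_pos: [362.3, 281.3, 266.9]
tcp_rot: [-3.14, -0.004, 0.036]
contact_force: [-0.5, 1.6, 0.1]
opening: 1.0
grasp_force: 0.0
```

```bash
cat > cap.py <<'E'
from wl import *
s,f=wrist(); print(s["clock"],s["qpos"].round(3),s["eef_pos"].round(1),s["tcp_rot"].round(3),s["opening"])
for b in blobs(f["img"].max(2)<60,300,20000):
    ys,xs=np.nonzero(b); c,a,z,P=rect(f,b,118); print("px",xs.min(),xs.max(),ys.min(),ys.max(),"c",c.round(1),np.round(z))
np.save("wc.npy",f,allow_pickle=True); save("wc.png",f)
t=grab_frame("top"); np.save("f10.npy",t,allow_pickle=True)
for b in blobs(t["img"].max(2)<60,60,400):
    ys,xs=np.nonzero(b)
    if ys.mean()>240 and xs.mean()<240: print("top px",xs.mean(),ys.mean(),cast(t,(xs.mean(),ys.mean()),112).round())
hsv=cv2.cvtColor(t["img"],cv2.COLOR_RGB2HSV)
for b in blobs((hsv[...,0]>40)&(hsv[...,0]<90)&(hsv[...,1]>80),60,3000):
    c,a,z,_=rect(t,b,9); print("green",c.round(),round(a),np.round(z))
E
python3 cap.py
```

```text
46.1 [ 6.580e-01  6.700e-02  1.955e+00 -1.000e-03  1.116e+00  2.193e+00] [362.3 281.3 266.9] [-3.14  -0.004  0.036] 0.9998660249888683
px 101 349 0 21 c [487.4 355.3] [ 13. 175.]
px 199 243 124 162 c [392.7 362.6] [29. 35.]
px 326 361 151 191 c [373.6 265.1] [28. 34.]
px 0 10 172 219 c [341.6 543.6] [ 8. 42.]
top px 45.62264150943396 293.7169811320755 [310. 647. 112.]
top px 107.45922746781116 345.9699570815451 [189. 493. 112.]
top px 99.02352941176471 366.77647058823527 [144. 509. 112.]
top px 226.1504424778761 384.62831858407077 [100. 218. 112.]
green [862.  29.] 176 [ 62. 101.]
green [854. -92.] 177 [ 62. 100.]
green [ 609. -665.] 20 [22. 76.]
green [584. 404.] 3 [62. 99.]
green [586. 315.] 2 [51. 91.]
green [ 449. -669.] 101 [50. 64.]
```

Both boards are in the crate. I'll take bottle 2, gripping its cap.

send_rows(moves=[[[0.005, -0.008, -0.01, 0, 0, 0, 1], [0.005, -0.009, -0.02, 0, 0, 0, 1], [0, 0, -0.03, 0, 0, 0, 1], [0, 0, -0.03, 0, 0, 0, 1], [0, 0, -0.02, 0, 0, 0, 1], [0, 0, -0.02, 0, 0, 0, 1], [0, 0, -0.02, 0, 0, 0, 1], [0, 0, -0.004, 0, 0, 0, 1], [0, 0, 0, 0, 0, 0, 1], [0, 0, 0, 0, 0, 0, 0]]], grip_force=45)

```text
clock: 47.2
eef_pos: [372.4, 264.0, 112.6]
tcp_rot: [-3.141, -0.003, 0.035]
contact_force: [-0.7, -0.8, -0.2]
opening: 0.858
grasp_force: 0.0
```

```bash
python3 cap.py | head -8; python3 -c "
import cv2
a=cv2.imread('pics/wc.png'); cv2.imwrite('pics/wc1.png',a)"
```

```text
47.2 [ 6.140e-01  2.860e-01  2.103e+00 -1.000e-03  7.500e-01  2.151e+00] [372.4 264.  112.6] [-3.141e+00 -3.000e-03  3.500e-02] 0.8580485522079548
px 3 128 177 269 c [394.9 359.6] [29. 50.]
px 285 361 228 324 c [375.3 265.5] [29. 42.]
top px 185.0655737704918 298.9672131147541 [293. 320. 112.]
top px 223.43298969072166 367.4742268041237 [138. 225. 112.]
top px 90.42702702702702 370.6 [136. 528. 112.]
green [862.  29.] 176 [ 62. 101.]
green [854. -92.] 177 [ 62. 100.]
```

View pics/wc1.png

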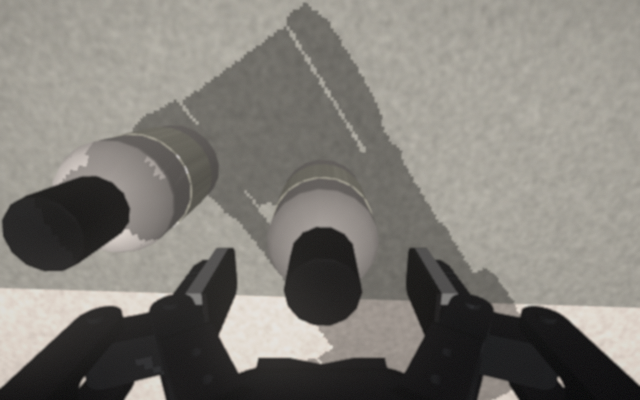

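The wrist view shows bottle 2's cap at (322,285), centred between the fingers, with bottle 1 clear at left (65,225). I'll close, lift and carry.

send_rows(moves=[[[0, 0, 0, 0, 0, 0, -0.3], [0, 0, 0, 0, 0, 0, -1], [0, 0, 0, 0, 0, 0, -1], [0, 0, 0, 0, 0, 0, -1], [0, 0, 0, 0, 0, 0, -1], [0, 0, 0, 0, 0, 0, -1], [0, 0, 0, 0, 0, 0, -1], [0, 0, 0.005, 0, 0, 0, -1], [0, 0, 0.015, 0, 0, 0, -1], [0, 0, 0.02, 0, 0, 0, -1]]])

```text
clock: 48.3
eef_pos: [371.1, 263.5, 152.3]
tcp_rot: [3.141, -0.001, 0.035]
contact_force: [0.1, -0.1, -1.9]
opening: 0.341
grasp_force: 44.6
```

send_rows(moves=[[[0, 0, 0.025, 0, 0, 0, -1], [0.004, -0.012, 0.025, 0, 0, 0, -1], [0.008, -0.024, 0.01, 0, 0, 0, -1], [0.009, -0.03, 0, 0, 0, 0, -1], [0.009, -0.03, 0, 0, 0, 0, -1], [0.009, -0.03, 0, 0, 0, 0, -1], [0.009, -0.03, 0, 0, 0, 0, -1], [0.009, -0.03, 0, 0, 0, 0, -1], [0.009, -0.03, 0, 0, 0, 0, -1], [0.009, -0.03, 0, 0, 0, 0, -1]]])

```text
clock: 49.3
eef_pos: [446.8, 16.7, 212.6]
tcp_rot: [-3.141, -0.003, 0.035]
contact_force: [0.5, 1.2, -1.5]
opening: 0.338
grasp_force: 44.7
```

```bash
python3 - <<'E'
from h import *
s=sense(); print(s["clock"],s["qpos"].round(3),s["eef_pos"].round(1),s["tcp_rot"].round(3),s["contact_force"].round(1),s["opening"],s["grasp_force"])
f=np.load("f8.npy",allow_pickle=True).item(); f=np.load("top0.npy",allow_pickle=True).item()
# tray: bright floor blob
I=f["img"]; yy,xx=np.mgrid[:400,:640]; m=(I.min(2)>118)&(xx>400)&(xx<500)&(yy>155)&(yy<228)
for b in blobs(m,500,9000): c,a,z,_=rect(f,b,8); print("tray",c.round(),a,np.round(z))
E
```

```text
49.3 [3.400e-02 1.150e-01 2.037e+00 1.000e-03 9.880e-01 1.569e+00] [446.8  16.7 212.6] [-3.141e+00 -3.000e-03  3.500e-02] [ 0.5  1.2 -1.5] 0.33801286124175056 44.665549993515015
tray [ 567. -362.] 89.26702 [199. 280.]
tray [ 568. -355.] 93.67862 [160. 191.]
```

send_rows(moves=[[[0.0088, -0.03, 0, 0, 0, 0, -1], [0.0088, -0.03, 0, 0, 0, 0, -1], [0.0088, -0.03, 0, 0, 0, 0, -1], [0.0088, -0.03, 0, 0, 0, 0, -1], [0.0088, -0.03, 0, 0, 0, 0, -1], [0.0088, -0.03, 0, 0, 0, 0, -1], [0.0088, -0.03, 0, 0, 0, 0, -1], [0.0088, -0.03, 0, 0, 0, 0, -1], [0.0088, -0.03, 0, 0, 0, 0, -1], [0.0088, -0.03, 0, 0, 0, 0, -1]]])

```text
clock: 50.3
eef_pos: [534.8, -283.1, 212.4]
tcp_rot: [-3.141, -0.002, 0.035]
contact_force: [0.4, 0.5, -1.8]
opening: 0.337
grasp_force: 44.7
```

send_rows(moves=[[[0.0088, -0.03, 0, 0, 0, 0, -1], [0.0088, -0.03, 0, 0, 0, 0, -1], [0.0088, -0.03, 0, 0, 0, 0, -1], [0.0088, -0.025, 0, 0, 0, 0, -1], [0, -0.005, 0, 0, 0, 0, -1], [0, 0, 0, 0, 0, 0, -1], [0, 0, -0.03, 0, 0, 0, -1], [0, 0, -0.03, 0, 0, 0, -1], [0, 0, -0.02, 0, 0, 0, -1], [0, 0, 0, 0, 0, 0, -1]]])

```text
clock: 51.3
eef_pos: [567.9, -399.4, 129.1]
tcp_rot: [-3.137, 0.003, 0.036]
contact_force: [-0.7, 0.4, -1.5]
opening: 0.336
grasp_force: 44.9
```

send_rows(moves=[[[0, 0, -0.006, 0, 0, 0, -1], [0, 0, -0.003, 0, 0, 0, -1], [0, 0, -0.002, 0, 0, 0, -1], [0, 0, 0, 0, 0, 0, -1]]])

```text
clock: 51.7
eef_pos: [570.3, -402.1, 121.9]
tcp_rot: [3.142, -0.003, 0.035]
contact_force: [-0.6, -0.3, -2.0]
opening: 0.334
grasp_force: 44.9
```

send_rows(moves=[[[0, 0, -0.002, 0, 0, 0, -1], [0, 0, -0.001, 0, 0, 0, -1], [0, 0, 0, 0, 0, 0, -1]]])

```text
clock: 52.0
eef_pos: [570.0, -402.0, 118.2]
tcp_rot: [-3.141, -0.002, 0.035]
contact_force: [0.2, -0.3, -2.2]
opening: 0.336
grasp_force: 44.9
```

send_rows(moves=[[[0, 0, -0.002, 0, 0, 0, -1], [0, 0, 0, 0, 0, 0, -1]]])

```text
clock: 52.2
eef_pos: [570.4, -402.4, 117.1]
tcp_rot: [3.141, -0.003, 0.035]
contact_force: [-1.0, -0.0, 3.1]
opening: 0.337
grasp_force: 45.3
```

send_rows(moves=[[[0, 0, 0, 0, 0, 0, -0.2], [0, 0, 0, 0, 0, 0, 0.2], [0, 0, 0, 0, 0, 0, 0.6], [0, 0, 0, 0, 0, 0, 0.8], [0, 0, 0, 0, 0, 0, 0.8], [0, 0, 0.02, 0, 0, 0, 0.8], [0, 0, 0.03, 0, 0, 0, 0.8], [0, 0, 0.04, 0, 0, 0, 1], [0, 0, 0.04, 0, 0, 0, 1], [0, 0, 0, 0, 0, 0, 1]]])

```text
clock: 53.2
eef_pos: [572.6, -403.8, 253.1]
tcp_rot: [3.136, -0.01, 0.035]
contact_force: [0.4, -0.5, 0.6]
opening: 0.994
grasp_force: 0.0
```

send_rows(moves=[[[-0.0075, 0.032, 0, 0, 0, 0, 1], [-0.0075, 0.032, 0, 0, 0, 0, 1], [-0.0075, 0.032, 0, 0, 0, 0, 1], [-0.0075, 0.032, 0, 0, 0, 0, 1], [-0.0075, 0.032, 0, 0, 0, 0, 1], [-0.0075, 0.032, 0, 0, 0, 0, 1], [-0.0075, 0.032, 0, 0, 0, 0, 1], [-0.0075, 0.032, 0, 0, 0, 0, 1], [-0.0075, 0.032, 0, 0, 0, 0, 1], [-0.0075, 0.032, 0, 0, 0, 0, 1]]])

```text
clock: 54.2
eef_pos: [494.4, -80.8, 245.9]
tcp_rot: [-3.141, -0.002, 0.035]
contact_force: [-0.3, 0.0, -0.2]
opening: 1.0
grasp_force: 0.0
```

send_rows(moves=[[[-0.0075, 0.032, 0, 0, 0, 0, 1], [-0.0075, 0.032, 0, 0, 0, 0, 1], [-0.0075, 0.032, 0, 0, 0, 0, 1], [-0.0075, 0.032, 0, 0, 0, 0, 1], [-0.0075, 0.032, 0, 0, 0, 0, 1], [-0.0075, 0.032, 0, 0, 0, 0, 1], [-0.0075, 0.032, 0, 0, 0, 0, 1], [-0.0075, 0.032, 0, 0, 0, 0, 1], [-0.0075, 0.032, 0, 0, 0, 0, 1], [-0.0075, 0.032, 0, 0, 0, 0, 1]]])

```text
clock: 55.2
eef_pos: [419.4, 239.2, 246.0]
tcp_rot: [-3.141, -0.002, 0.035]
contact_force: [0.6, -0.6, 0.8]
opening: 1.003
grasp_force: 0.0
```

send_rows(moves=[[[-0.007, 0.032, 0, 0, 0, 0, 1], [-0.007, 0.032, 0, 0, 0, 0, 1], [-0.007, 0.032, 0, 0, 0, 0, 1], [-0.007, 0.029, 0, 0, 0, 0, 1], [0, 0, 0, 0, 0, 0, 1], [0, 0, 0, 0, 0, 0, 1]]])

```text
clock: 55.8
eef_pos: [391.6, 362.9, 245.7]
tcp_rot: [3.141, -0.002, 0.037]
contact_force: [0.2, 0.4, 0.2]
opening: 0.998
grasp_force: 0.0
```

```bash
python3 cap.py | head -5; python3 - <<'E'
from h import *
f=grab_frame("top"); look(f)
E
```

```text
55.8 [ 7.460e-01  2.140e-01  1.831e+00 -2.000e-03  1.096e+00  2.280e+00] [391.6 362.9 245.7] [ 3.141e+00 -2.000e-03  3.700e-02] 0.9976417439563892
px 195 225 0 34 c [507.8 441.3] [18. 20.]
px 424 458 0 33 c [513.6 289.8] [20. 21.]
px 265 307 3 12 c [515.1 391.6] [ 5. 28.]
px 364 408 11 18 c [513.6 325.9] [ 4. 29.]
dark:
 px 293.0 135.0 c [724.  67.] ang 89.5 size [26. 30.] 105
 px 315.0 135.0 c [722.   7.] ang 89.5 size [29. 30.] 104
 px 348.0 136.0 c [721. -81.] ang 83.5 size [35. 45.] 164
 px 380.0 138.0 c [ 717. -169.] ang 172.8 size [12. 39.] 51
 px 360.0 145.0 c [ 697. -115.] ang 178.2 size [ 5. 60.] 46
 px 397.0 157.0 c [ 661. -215.] ang 141.9 size [47. 58.] 295
 px 158.0 172.0 c [598. 389.] ang 92.1 size [159. 202.] 1259
 px 199.0 199.0 c [539. 334.] ang 130.9 size [145. 262.] 785
 px 240.0 163.0 c [648. 212.] ang 1.0 size [38. 40.] 183
 px 480.0 179.0 c [ 605. -443.] ang 152.7 size [37. 69.] 171
 px 169.0 204.0 c [536. 398.] ang 89.3 size [ 8. 42.] 49
 px 204.0 204.0 c [535. 305.] ang 89.3 size [ 8. 42.] 44
 px 152.0 248.0 c [419. 445.] ang 72.2 size [ 68. 151.] 835
green:
 c [585. 405.] ang 2.9 size [63. 98.] 589
 c [586. 316.] ang 2.3 size [51. 91.] 393
```

```bash
python3 cap.py | grep px
```

```text
px 194 224 0 35 c [508.3 441.1] [19. 21.]
px 423 456 0 34 c [513.7 289.2] [20. 21.]
px 263 306 4 17 c [514.1 391.3] [ 8. 28.]
px 363 406 11 19 c [513.8 325.5] [ 5. 28.]
px 199 451 39 53 c [493.6 364.1] [  9. 169.]
px 301 337 166 210 c [393.9 364.9] [27. 34.]
px 0 74 185 260 c [357.  583.7] [56. 64.]
px 0 16 285 310 c [289.5 621.3] [13. 26.]
top px 69.61988304093568 284.1637426900585 [331. 593. 112.]
top px 8.475 328.81 [231. 724. 112.]
```

send_rows(moves=[[[0.001, 0.0015, -0.02, 0, 0, 0, 1], [0, 0, -0.03, 0, 0, 0, 1], [0, 0, -0.03, 0, 0, 0, 1], [0, 0, -0.025, 0, 0, 0, 1], [0, 0, -0.02, 0, 0, 0, 1], [0, 0, -0.008, 0, 0, 0, 1], [0, 0, 0, 0, 0, 0, 1], [0, 0, 0, 0, 0, 0, 0.3], [0, 0, 0, 0, 0, 0, 0.3]]])

```text
clock: 56.95
eef_pos: [393.7, 365.0, 114.5]
tcp_rot: [-3.14, -0.004, 0.035]
contact_force: [0.0, 0.3, -0.6]
opening: 0.689
grasp_force: 0.0
```

```bash
python3 cap.py | grep -v green
```

```text
56.95 [ 7.450e-01  3.860e-01  1.935e+00 -2.000e-03  8.160e-01  2.282e+00] [393.7 365.  114.5] [-3.14  -0.004  0.035] 0.6892617807141507
px 89 577 0 33 c [488.5 365.7] [  9. 152.]
px 287 362 230 323 c [395.4 363.8] [29. 41.]
top px 48.13385826771653 291.1994750656168 [316. 642. 112.]
top px 154.8139534883721 335.9651162790698 [210. 386. 112.]
top px 56.0 392.9076923076923 [ 89. 601. 112.]
```

send_rows(moves=[[[0, 0, 0, 0, 0, 0, -0.3], [0, 0, 0, 0, 0, 0, -1], [0, 0, 0, 0, 0, 0, -1], [0, 0, 0, 0, 0, 0, -1], [0, 0, 0, 0, 0, 0, -1], [0, 0, 0, 0, 0, 0, -1], [0, 0, 0, 0, 0, 0, -1], [0, 0, 0.005, 0, 0, 0, -1], [0, 0, 0.015, 0, 0, 0, -1], [0, 0, 0.02, 0, 0, 0, -1]]])

```text
clock: 58.05
eef_pos: [392.3, 363.9, 153.0]
tcp_rot: [3.141, -0.0, 0.035]
contact_force: [0.7, -0.8, -2.0]
opening: 0.337
grasp_force: 44.6
```

send_rows(moves=[[[0, 0, 0.025, 0, 0, 0, -1], [0.004, -0.012, 0.025, 0, 0, 0, -1], [0.007, -0.024, 0.01, 0, 0, 0, -1], [0.0077, -0.03, 0, 0, 0, 0, -1], [0.0077, -0.03, 0, 0, 0, 0, -1], [0.0077, -0.03, 0, 0, 0, 0, -1], [0.0077, -0.03, 0, 0, 0, 0, -1], [0.0077, -0.03, 0, 0, 0, 0, -1], [0.0077, -0.03, 0, 0, 0, 0, -1], [0.0077, -0.03, 0, 0, 0, 0, -1]]])

```text
clock: 59.05
eef_pos: [457.9, 117.3, 213.4]
tcp_rot: [-3.141, -0.002, 0.035]
contact_force: [0.3, -0.2, -1.8]
opening: 0.336
grasp_force: 44.7
```

send_rows(moves=[[[0.0077, -0.03, 0, 0, 0, 0, -1], [0.0077, -0.03, 0, 0, 0, 0, -1], [0.0077, -0.03, 0, 0, 0, 0, -1], [0.0077, -0.03, 0, 0, 0, 0, -1], [0.0077, -0.03, 0, 0, 0, 0, -1], [0.0077, -0.03, 0, 0, 0, 0, -1], [0.0077, -0.03, 0, 0, 0, 0, -1], [0.0077, -0.03, 0, 0, 0, 0, -1], [0.0077, -0.03, 0, 0, 0, 0, -1], [0.0077, -0.03, 0, 0, 0, 0, -1]]])

```text
clock: 60.05
eef_pos: [534.9, -182.7, 213.3]
tcp_rot: [-3.141, -0.002, 0.035]
contact_force: [0.9, 0.3, -2.2]
opening: 0.34
grasp_force: 44.7
```

send_rows(moves=[[[0.006, -0.027, 0, 0, 0, 0, -1], [0.006, -0.027, 0, 0, 0, 0, -1], [0.006, -0.027, 0, 0, 0, 0, -1], [0.006, -0.025, 0, 0, 0, 0, -1], [0.005, -0.017, 0, 0, 0, 0, -1], [0, 0, 0, 0, 0, 0, -1], [0, 0, -0.03, 0, 0, 0, -1], [0, 0, -0.03, 0, 0, 0, -1], [0, 0, -0.02, 0, 0, 0, -1], [0, 0, 0, 0, 0, 0, -1]]])

```text
clock: 61.05
eef_pos: [561.8, -302.3, 130.2]
tcp_rot: [-3.138, 0.003, 0.036]
contact_force: [0.3, 1.1, -2.2]
opening: 0.333
grasp_force: 44.8
```

send_rows(moves=[[[0, 0, -0.006, 0, 0, 0, -1], [0, 0, -0.004, 0, 0, 0, -1], [0, 0, -0.002, 0, 0, 0, -1], [0, 0, 0, 0, 0, 0, -1]]])

```text
clock: 61.45
eef_pos: [564.2, -304.5, 121.8]
tcp_rot: [-3.141, -0.003, 0.035]
contact_force: [-0.2, 0.5, -1.6]
opening: 0.334
grasp_force: 44.8
```

send_rows(moves=[[[0, 0, -0.002, 0, 0, 0, -1], [0, 0, 0, 0, 0, 0, -1]]])

```text
clock: 61.65
eef_pos: [564.0, -304.6, 119.4]
tcp_rot: [-3.141, -0.003, 0.035]
contact_force: [1.1, -0.2, -1.9]
opening: 0.34
grasp_force: 44.8
```

send_rows(moves=[[[0, 0, -0.001, 0, 0, 0, -1], [0, 0, -0.001, 0, 0, 0, -1], [0, 0, 0, 0, 0, 0, -1]]])

```text
clock: 61.95
eef_pos: [564.3, -304.8, 117.9]
tcp_rot: [3.142, -0.003, 0.035]
contact_force: [-0.5, 0.6, 3.3]
opening: 0.337
grasp_force: 45.3
```

send_rows(moves=[[[0, 0, 0, 0, 0, 0, -0.2], [0, 0, 0, 0, 0, 0, 0.2], [0, 0, 0, 0, 0, 0, 0.6], [0, 0, 0, 0, 0, 0, 0.8], [0, 0, 0, 0, 0, 0, 0.8], [0, 0, 0.02, 0, 0, 0, 0.8], [0, 0, 0.03, 0, 0, 0, 0.8], [0, 0, 0.04, 0, 0, 0, 1], [0, 0, 0.04, 0, 0, 0, 1], [0, 0, 0.02, 0, 0, 0, 1]]])

```text
clock: 62.95
eef_pos: [565.1, -305.1, 271.2]
tcp_rot: [3.14, -0.006, 0.035]
contact_force: [1.4, 0.2, 1.1]
opening: 0.997
grasp_force: 0.0
```

send_rows(moves=[[[-0.02, 0.025, 0, 0, 0, 0, 1], [-0.02, 0.025, 0, 0, 0, 0, 1], [-0.02, 0.025, 0, 0, 0, 0, 1], [-0.02, 0.025, 0, 0, 0, 0, 1], [-0.02, 0.025, 0, 0, 0, 0, 1], [-0.02, 0.025, 0, 0, 0, 0, 1], [-0.02, 0.025, 0, 0, 0, 0, 1], [-0.02, 0.025, 0, 0, 0, 0, 1], [-0.02, 0.025, 0, 0, 0, 0, 1], [0, 0, 0, 0, 0, 0, 1]]])

```text
clock: 63.95
eef_pos: [381.4, -77.5, 267.1]
tcp_rot: [-3.14, -0.001, 0.037]
contact_force: [-0.2, -0.5, 0.1]
opening: 0.998
grasp_force: 0.0
```

```bash
python3 - <<'E'
from h import *
s=sense(); print(s["clock"],s["eef_pos"].round(),s["contact_force"].round(1))
f=grab_frame("top"); g=grab_frame("scene")
A=f["img"][115:300,120:520]; B=g["img"][100:340,90:490]
V=np.vstack([cv2.resize(A,(600,278)),cv2.resize(B,(530,318))[:, :] if 0 else cv2.resize(B,(600,318))])
cv2.imwrite("pics/fin.png",V[...,::-1]); look(f)
E
```

```text
63.95 [381. -78. 267.] [-0.2 -0.5  0.1]
dark:
 px 293.0 135.0 c [724.  67.] ang 89.5 size [26. 30.] 106
 px 316.0 135.0 c [722.   7.] ang 89.5 size [29. 30.] 105
 px 348.0 136.0 c [721. -81.] ang 83.5 size [35. 45.] 167
 px 379.0 138.0 c [ 717. -167.] ang 172.8 size [18. 39.] 60
 px 360.0 144.0 c [ 697. -115.] ang 178.2 size [ 6. 60.] 50
 px 397.0 157.0 c [ 661. -215.] ang 145.3 size [47. 58.] 299
 px 158.0 172.0 c [598. 389.] ang 92.2 size [159. 202.] 1264
 px 199.0 198.0 c [539. 334.] ang 130.9 size [147. 262.] 769
 px 240.0 163.0 c [648. 213.] ang 44.4 size [38. 42.] 185
 px 480.0 179.0 c [ 605. -443.] ang 152.7 size [37. 69.] 171
 px 412.0 185.0 c [ 583. -252.] ang 4.0 size [  3. 103.] 43
 px 441.0 183.0 c [ 586. -331.] ang 133.3 size [30. 40.] 142
 px 168.0 204.0 c [536. 398.] ang 89.3 size [ 8. 42.] 53
 px 204.0 204.0 c [535. 305.] ang 89.3 size [ 8. 42.] 47
 px 329.0 241.0 c [456. -26.] ang 168.5 size [ 21. 148.] 183
 px 414.0 272.0 c [ 399. -246.] ang 173.2 size [ 39. 215.] 512
green:
 c [584. 405.] ang 2.9 size [63. 99.] 588
 c [586. 316.] ang 2.3 size [51. 91.] 391
```

View pics/fin.png

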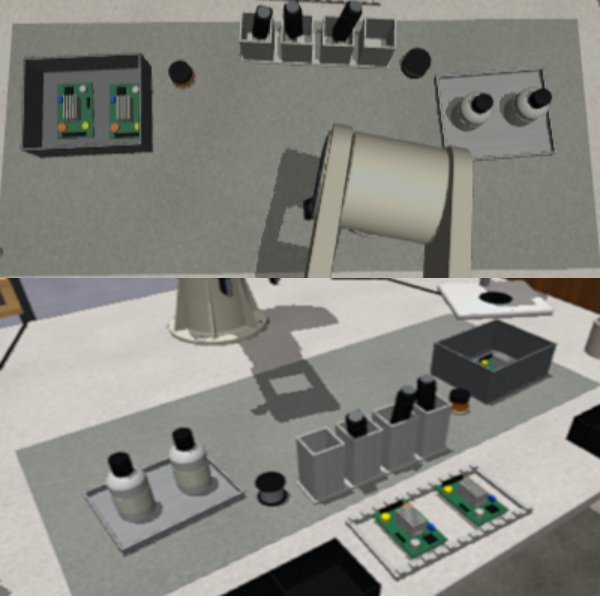

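The final view shows both boards in the crate, both bottles upright in the tray, three drivers in cups 2–4, and the spool and jar untouched. C at (350,10) has shifted and leans toward a cup corner, so I'll measure the leans.

```bash
python3 - <<'E'
from h import *
f=grab_frame("top"); g=grab_frame("scene")
# tail caps: grey ends; triangulate handle top from dark blobs' extreme in both views
def tri(a,b):
    P=[]
    for F in (f,g):
        R,_=cv2.Rodrigues(np.array(F["rvec"],float)); P.append(np.array(F["mtx"])@np.c_[R,np.array(F["tvec"]).reshape(3)])
    X=cv2.triangulatePoints(P[0],P[1],np.array(a,float).reshape(2,1),np.array(b,float).reshape(2,1)).ravel(); return X[:3]/X[3]
T=lambda u:(120+u[0]/1.5,115+u[1]/1.503); S=lambda u:(90+u[0]/1.5,100+(u[1]-278)/1.325)
for n,a,b,cup in (("C",(352,8),(357,416),(691,-70)),("B",(292,6),(409,391),(696,-1)),("A",(264,11),(427,379),(699,67))):
    X=tri(T(a),S(b)); print(n,X.round(), "from cup centre",(X[:2]-cup).round())
    for z in (150,165,180): print("  top cast",z,(cast(f,T(a),z)[:2]).round(),"scene",(cast(g,S(b),z)[:2]).round())
E
```

```text
C [714. -90. 162.] from cup centre [ 23. -20.]
  top cast 150 [719. -90.] scene [702. -81.]
  top cast 165 [713. -89.] scene [717. -93.]
  top cast 180 [708. -87.] scene [ 732. -104.]
B [715.   8. 172.] from cup centre [19.  9.]
  top cast 150 [723.   9.] scene [691.  30.]
  top cast 165 [718.   9.] scene [707.  15.]
  top cast 180 [712.   9.] scene [722.   1.]
A [706.  53. 175.] from cup centre [  7. -14.]
  top cast 150 [715.  55.] scene [679.  80.]
  top cast 165 [710.  54.] scene [695.  64.]
  top cast 180 [704.  53.] scene [711.  48.]
```

```bash
python3 -c "
from rig import sign_off
print(sign_off())"
```

```text
the job is handed in; nothing more can be done
None
```

I handed the job in at about 64 s: all three drivers are blade down in cups 2–4, both rejected boards are in the crate, and both bottles are upright in the tray. The spool, the jar and the good boards look untouched. One driver (cup 2) leans about 20–25° into a corner of its cup, which I left, and the sign-off returned no verdict.

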